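Seat the block tray and feel the gap with a taper gauge

TASK

Slide the blue tray with its metal block fully home into the slotted holder, and leave the block sitting in it. Then take the taper gauge by its orange handle, lay the blade flat on the block and slide it straight in, gently, between the block and the sprung upper plate until it drags snugly against both, without wedging the plate hard up. Finish still holding the gauge in the gap at that depth, and leave the small pipe fittings and the tape roll where they are.

Things in the scene. Friction and masses are not known exactly. Their poses are not given: they have to be found in the camera images.
- holder: green steel slotted holder fixed to the table. Origin on the table under the middle of the seated block; x is the way in (away from the robot), z up. Rails x -45 to +40 mm, 88 mm apart inside, 16 mm high; their lips reach in to 76 mm apart with 9.5 mm clear under them. Towers at y +-65 mm carry a bridge; nothing is higher than 97 mm. Tray is home when its origin and heading match the holder's
- holder_mouth (a point): middle of the holder's open end on the table, 64 mm before its origin, where the flared guides begin (about 108 mm apart, narrowing to 88 mm over 19 mm)
- holder_stop (a point): middle of the back stop's face, 38 mm past the holder's origin, 8 mm above the table; the tray's front edge meets it when home
- upper_plate: steel plate 50 mm long (along holder x), 56 mm wide, hung under the bridge, centred over the seated block, turned as the holder. Origin at the centre of its flat underside, 41.5 to 43.2 mm above the table, differing each time: a gap of 3.5 to 5.2 mm over the block. It only rises, up to 8 mm, against a spring (about 3 N plus 4 N per mm of lift)
- plate_edge (a point): middle of the front edge of the upper plate's flat underside, 25 mm before its centre. From here a lip 11 mm long bends up about 28 degrees towards the mouth. The wedge-shaped blade meets the plate here. Blade, plate and block are smooth (friction about 0.3), so pushing the blade takes 2 to 3 N once it lifts the plate, and more the further it goes
- tray: blue tray, loose, about 0.35 kg: plate 80x84x6 mm (x -42 to +38 mm), a rim 14 mm high round the block, a black stem handle 24 mm wide, 30 mm high from the table, x -42 to -98 mm. Origin on its underside below the pocket's middle; x is the way it goes in, the handle points to -x
- tray_grip (a point): point in the tray's handle to grip across its 24 mm width, 20 mm above the tray's underside, 75 mm behind the tray's origin
- block: machined aluminium block 50x60x32 mm, about 0.26 kg, loose in the tray's pocket with 1.5 mm play. Origin at the centre of its underside, 6 mm above the table; its flat top, the lower of the two plates, is 38 mm above the table
- gauge: taper gauge lying loose, 0.12 kg: orange handle 56x18x28 mm (x -28 to +28 mm), steel blade 20 mm wide, x +28 to +103 mm, with a collar 22 mm wide, 10 mm high at its root. Origin on the underside below the handle's middle; x points to the tip. Underside flat throughout; top slopes from 2 mm thick at the tip to 7 mm at the root, so it meets the plate 22 to 48 mm in
- gauge_tip (a point): middle of the tip's edge, on the flat underside of the gauge, 103 mm ahead of the gauge's origin
- gauge_grip (a point): point in the gauge's handle to grip across its 18 mm width, 18 mm above its underside, above the gauge's origin
- elbow_small: small cream plastic pipe elbow, 47x47x30 mm, bystander; origin at the centre of its underside
- tape_ring: small flat roll of white tape with a blue core, 51 mm across, 14 mm high, bystander; origin at the centre of its underside
- pipe_union: white plastic pipe union, 40x51x40 mm, bystander; origin at the centre of its underside
- pipe_coupling: dark grey plastic pipe coupling, 37x54x36 mm, bystander; origin at the centre of its underside
Not all that is in view belongs to the job. There is more than one size of the tray; the one meant has the size given above. Leave any pink look-alike of the block alone.

How it is judged:
By the outcome, as a careful person would: the job done as asked, in the order asked, and still so for the second after the job is handed in, while the arm keeps its last pose, push and grip.
It also fails if it takes over 64 s, if anything falls off the work surface, if the arm or the gripper's body presses on something with over 40 N, if the wrist force passes 120 N, or if a joint passes its speed limit or range.

ROBOT

A 7-joint arm with a two-finger parallel gripper is mounted at the origin on a cart in front of the work surface, level with it; the furniture and walls round the work are solid. World frame = base frame: x ahead of the robot, y to its left, z up, the work surface at z = 0. Lengths are in m, angles in degrees, forces in N, time in s.
With the tool pointing down it reaches from about 0.375 to 0.925 m from the base axis. Payload 3.1 kg.
Tool frame: the origin (TCP) lies where the fingers leave the gripper's body, on its centre line; the fingertips stand 73 mm ahead of it and the grasp point (between the pads) lies 54 mm ahead of it; z points along the fingers, y is the direction in which the jaws open and shut (so a half turn about z gives the same grasp; the last joint's range is limited). The gripper opens to 85 mm and grips with 20 to 120 N. Pads are 22 mm wide; open, the fingers measure 114 mm over their backs; the gripper's body (76 mm by 85 mm) begins 54 mm behind the grasp point. The pads swing forward as they close: fully open they stand 13 mm farther back than shut.
Start: joints at [-76.421, 21.939, 2.515, 91.553, -1.026, 66.532, -2.859], TCP at [0.214, 0.614, 0.304] pointing down, gripper open.
Joint ranges: [-149.38, 149.38], [-23.57, 123.04], [-84.95, 90], [0, 143.3], [-89.99, 269.99], [3.08, 112.72], [-163.45, 163.45]. Speed limits (degrees/s): [159.86, 159.86, 180, 180, 180, 180, 180].

INTERFACE

Orientations are given as [roll, pitch, yaw] about the fixed x, y, z axes, in that order (R = Rz(yaw) Ry(pitch) Rx(roll)).
In Python, from station import env gives the robot as it stands.
- The arm moves only by the tool move_arm, never from a script. Its argument "targets" is a list of rows, each an object of numbers: "tx", "ty", "tz": the shift along the world's x, y, z in m; "roll": the turn about the world's z in degrees. In form: [{"tx": .., "ty": .., "tz": .., "roll": ..}, ...]. A call has 1 to 12 rows; each row shifts and turns the commanded pose from where the row before left it; what a row does not reach is not made up. A row lasts 1/12 s, in which the tool goes at most 41.7 mm and 7.16 degrees, less where a joint would pass 70% of its speed; a pose out of reach is approached as far as the arm can. A call is refused whole if a number of a shift passes 0.0417 or a number of a turn 7.16, either way. A call with a gripper value outside its range is refused whole. "fingers" is the closure, from 0 (fully open) to 1 (shut), set as the call begins (left out, the last holds). The fingers move at their own pace and stop on an object; the grip force is fixed at half the most. Time passes only in rows, so rows that do not move let the fingers close. It gives the time, the measured TCP pose, the force and the opening at its end, in the units of the state.
- env.observe(): the state, without advancing time (a new reading comes with each control period).
- env.get_image(name): name is "side" or "top" or "wrist"; returns a dict with "image" (400x640x3 uint8, red, green, blue), "depth" (400x640 float32, m along the optical axis (not along the pixel's ray), 0 where there is no reading), "vertical_fov" (degrees; the focal length in pixels is half the picture's height over the tangent of half this angle, whatever the lens; pixels are square), "cx", "cy" (the principal point, pixels), "origin" and "rotation" of the camera in the world; the wrist camera has in their place "hand_eye" (4x4, takes a point from camera to tool coordinates, whose origin is the TCP and whose axes are the flange's). Camera axes: x right, y up, looking along -z (the intrinsics and any distortion apply to the point x, -y, -z); pixel columns grow to the right and rows downward; lengths in m; the calibration is good to about 2 mm. A picture is of the moment at which its call begins: read the wrist's pose just before it.
- env.sign_off(): hands the job in, once; it reports no verdict.
The state is a dict: "t": time; "joints": joint angles; "dq": joint speeds; "joint_efforts": joint torques, N m; "ee_pos": TCP position; "orientation": TCP orientation; "force": force on the tool from outside, world axes, zero at the start; "torque": the same for the moment, N m; "finger_gap": finger opening in m.
Only numpy, scipy, OpenCV 4.12 (cv2) and the standard library are available. Lean on these libraries where they do the work, as an engineer would, in place of code of your own. Each camera call takes 0.05 s, during which the arm holds its last target.

## Working session

There is one attempt and no reset: what is moved stays moved. The work goes in short steps, Python scripts to look and compute and a tool call to move; the robot and the scene stay as the last step left them, time stands still between calls to the robot, and variables do not carry over. Pictures are saved under pics/ and viewed, and the job is handed in when it is done.

Besides the shell and the picture viewer there is one more tool, called after "Request:" in YAML: its name, and indented under it one key for each argument. move_arm: Moves the arm, as the interface text tells. Its arguments: {"type":"object","properties":{"targets":{"type":"array","items":{"type":"object","properties":{"tx":{"type":"number"},"ty":{"type":"number"},"tz":{"type":"number"},"roll":{"type":"number"}}}},"fingers":{"type":"number"}},"required":["targets"]}

```bash
mkdir -p pics; ls; cat > h.py <<'E'
import numpy as np, cv2
from station import env
from scipy.spatial.transform import Rotation as R
def cam(name):
    s=env.observe()
    d=env.get_image(name)
    if 'hand_eye' in d:
        T=np.eye(4);T[:3,:3]=R.from_euler('xyz',s['orientation'],degrees=True).as_matrix();T[:3,3]=s['ee_pos']
        T=T@np.array(d['hand_eye']);d['origin']=T[:3,3];d['rotation']=T[:3,:3]
    d['origin']=np.array(d['origin']);d['rotation']=np.array(d['rotation'])
    d['f']=200/np.tan(np.radians(d['vertical_fov'])/2)
    return d
def save(d,n): cv2.imwrite('pics/'+n+'.png',d['image'][:,:,::-1])
def ray(d,u,v):
    c=np.stack([(np.asarray(u,float)-d['cx'])/d['f'],-(np.asarray(v,float)-d['cy'])/d['f'],-np.ones_like(np.asarray(u,float))],-1)
    return c@d['rotation'].T
def onz(d,u,v,z):
    r=ray(d,u,v);return d['origin']+r*((z-d['origin'][2])/r[...,2])[...,None]
def cloud(d):
    v,u=np.mgrid[0:400,0:640];return d['origin']+ray(d,u,v)*d['depth'][...,None]
def proj(d,p):
    c=(np.asarray(p)-d['origin'])@d['rotation'];return d['cx']+d['f']*c[...,0]/-c[...,2], d['cy']-d['f']*c[...,1]/-c[...,2]
E
python3 - <<'E'
from h import *
print(env.observe())
for n in ['side','top','wrist']:
    d=cam(n);save(d,n+'0');np.save(n+'0.npy',d,allow_pickle=True)
    print(n,{k:v for k,v in d.items() if k not in('image','depth')})
E
```

```text
pics
{'t': 0.0, 'joints': array([-76.41952742,  21.99530336,   2.50984219,  91.6493385 ,
        -1.02761799,  66.53177509,  -2.85869089]), 'dq': array([-0.07278571, -0.00709123,  0.03581305,  0.01276366,  0.02153111,
       -0.05841289,  0.01416877]), 'joint_efforts': array([ 5.73897069e-04, -4.33463502e+01,  1.02463983e+00, -2.49511886e+01,
        1.05779758e-02,  1.13720616e-02,  1.73863654e-06]), 'ee_pos': array([0.21331543, 0.61319984, 0.30244656]), 'orientation': array([-1.79846148e+02,  5.93120063e-03,  1.60821669e+02]), 'force': array([ 0.71001164, -0.10938942,  0.83087218]), 'torque': array([ 0.00437161, -0.01382165, -0.00013228]), 'finger_gap': 0.08566478272224982}
side {'vertical_fov': 44.71669366808725, 'cx': 320.36078258458133, 'cy': 204.31618880063166, 'origin': array([ 1.24317085, -0.41672998,  1.42117158]), 'rotation': array([31.16970847, -0.87074093, 62.66937676]), 'f': np.float64(486.239396553559)}
top {'vertical_fov': 48.73096978666966, 'cx': 306.43381362113206, 'cy': 197.13895201500176, 'origin': array([0.39300677, 0.02016297, 1.19445224]), 'rotation': array([  7.04424596,  -0.75629526, -90.26601677]), 'f': np.float64(441.6044789614946)}
wrist {'vertical_fov': 66.15198266951676, 'cx': 318.54528437106717, 'cy': 195.87260443250221, 'hand_eye': array([[ 1.08065018e-03,  9.57148213e-01,  2.89596497e-01,
         7.41217239e-02],
       [ 9.99999386e-01, -1.10508550e-03, -7.91407925e-05,
        -1.10545533e-03],
       [ 2.44279423e-04,  2.89596405e-01, -9.57148819e-01,
        -6.95818936e-02],
       [ 0.00000000e+00,  0.00000000e+00,  0.00000000e+00,
         1.00000000e+00]]), 'origin': array([0.14301348, 0.63673097, 0.37218292]), 'rotation': array([[ 0.32748146, -0.90458774, -0.2729046 ],
       [ 0.94485391,  0.31271545,  0.09726322],
       [-0.00264163, -0.28970688,  0.95711177]]), 'f': np.float64(307.0805752248029)}
```

```bash
sed -i "s/    d\['origin'\]=np.array(d\['origin'\]);/    if np.shape(d['rotation'])==(3,): d['rotation']=R.from_euler('xyz',d['rotation'],degrees=True).as_matrix()\n&/" h.py; python3 - <<'E'
from h import *
for n in ['side','top','wrist']:
    d=cam(n); print(n,d.keys(), d['rotation'].round(3).tolist()); np.save(n+'0.npy',d,allow_pickle=True)
    P=cloud(d); m=d['depth']>0; print(m.mean(), np.percentile(P[m],[1,25,50,75,99],axis=0).round(3).tolist())
E
```

```text
side dict_keys(['image', 'depth', 'vertical_fov', 'cx', 'cy', 'origin', 'rotation', 'f']) [[0.459, -0.764, 0.454], [0.888, 0.386, -0.249], [0.015, 0.518, 0.856]]
0.996125 [[-2.071, -1.317, -0.835], [-0.384, -0.502, -0.819], [0.349, 0.071, -0.785], [0.704, 1.002, -0.004], [1.389, 1.254, 0.332]]
top dict_keys(['image', 'depth', 'vertical_fov', 'cx', 'cy', 'origin', 'rotation', 'f']) [[-0.005, 0.992, -0.123], [-1.0, -0.003, 0.014], [0.013, 0.123, 0.992]]
0.9959921875 [[-0.22, -1.537, -0.831], [0.245, -0.651, -0.819], [0.561, -0.038, -0.751], [1.094, 0.471, -0.0], [1.573, 1.207, 0.16]]
wrist dict_keys(['image', 'depth', 'vertical_fov', 'cx', 'cy', 'hand_eye', 'origin', 'rotation', 'f']) [[0.328, -0.904, -0.273], [0.945, 0.313, 0.096], [-0.002, -0.29, 0.957]]
0.9959921875 [[-0.409, -0.284, -0.825], [0.133, 0.375, -0.819], [0.218, 0.601, -0.333], [0.434, 1.036, 0.014], [1.195, 1.202, 0.324]]
```

View pics/side0.png

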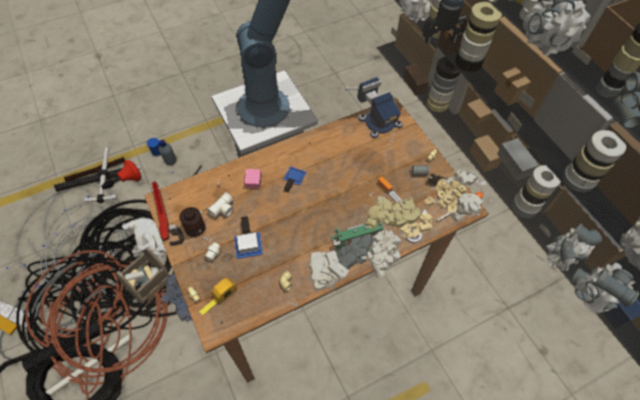

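View pics/top0.png

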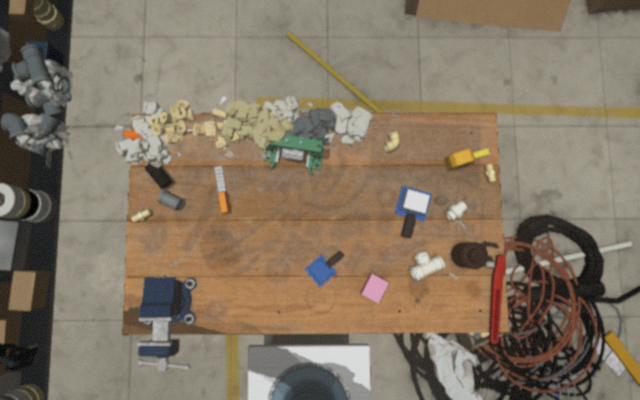

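View pics/wrist0.png

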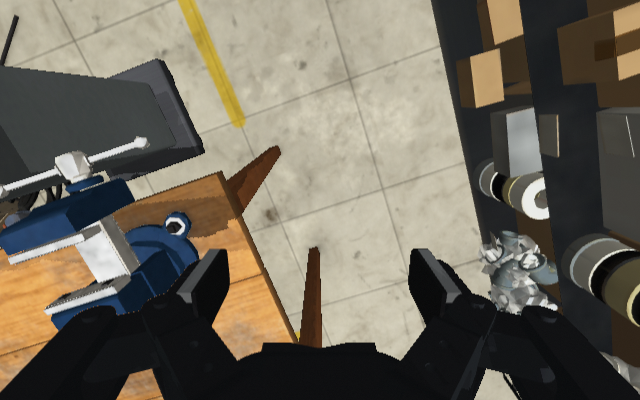

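```bash
python3 - <<'E'
from h import *
d=cam('top');s=cam('side')
I=d['image'][:,:,::-1]
a=cv2.resize(I[120:230,200:330],None,fx=3,fy=3,interpolation=cv2.INTER_CUBIC)
b=cv2.resize(I[175:285,370:480],None,fx=3,fy=3,interpolation=cv2.INTER_CUBIC)
cv2.imwrite('pics/topz.png',np.hstack([a,b]))
J=s['image'][:,:,::-1]
a=cv2.resize(J[165:255,320:440],None,fx=4,fy=4,interpolation=cv2.INTER_CUBIC)
b=cv2.resize(J[200:275,215:295],None,fx=3.5,fy=4.8,interpolation=cv2.INTER_CUBIC)
cv2.imwrite('pics/sidez.png',np.hstack([a,b]))
P=cloud(d)
for n,(u,v) in dict(table=(350,220),block=(416,201),handle=(408,228),dec=(320,271),gh=(224,205),gb=(221,180),bridge=(292,140),tow1=(269,155),tow2=(318,160),pink=(375,288)).items(): print(n,P[v,u].round(3), I[v,u])
E
```

```text
table [ 0.478 -0.115 -0.004] [ 71 101 133]
block [ 0.525 -0.286  0.038] [219 220 217]
handle [ 0.454 -0.263  0.032] [56 60 64]
dec [ 0.342 -0.031  0.005] [165 107  74]
gh [0.517 0.222 0.029] [ 62 147 215]
gb [0.588 0.236 0.004] [182 183 181]
bridge [0.679 0.041 0.082] [104 137  87]
tow1 [0.618 0.093 0.179] [132 143 141]
tow2 [ 0.642 -0.028  0.007] [ 88 117  80]
pink [ 0.298 -0.174  0.025] [185 160 219]
```

View pics/topz.png

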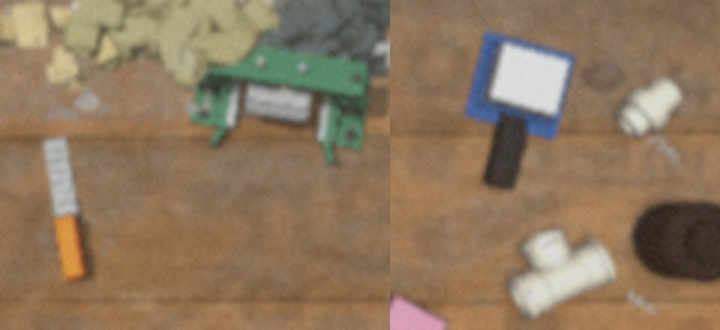

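View pics/sidez.png

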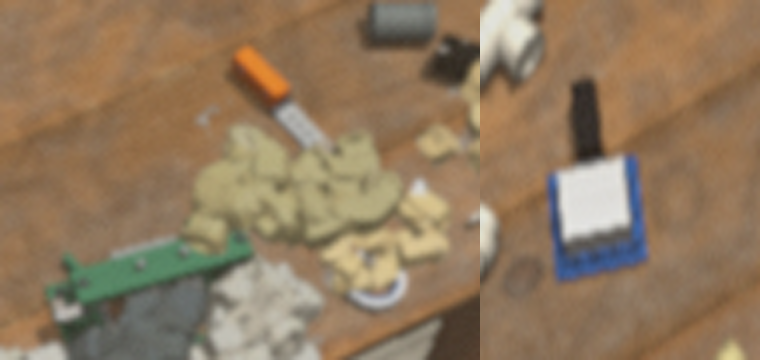

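```bash
python3 - <<'E'
from h import *
d=np.load('top0.npy',allow_pickle=True).item()
P=cloud(d);hsv=cv2.cvtColor(d['image'],cv2.COLOR_RGB2HSV)
def comp(m,box):
    k=np.zeros_like(m);k[box[1]:box[3],box[0]:box[2]]=1;return m&k
H,S,V=[hsv[...,i].astype(int) for i in range(3)]
def rep(n,m,z):
    v,u=np.nonzero(m); c=onz(d,u,v,z)[:,:2].astype(np.float32)
    r=cv2.minAreaRect(c);print(n,len(v),'mean',c.mean(0).round(4),'rect',np.round(r[0],4),np.round(r[1],4),round(r[2],1),'depth z',np.median(P[m][:,2]).round(3))
rep('blue',comp((H>105)&(H<122)&(S>120),(380,175,450,230)),.006)
rep('block',comp((S<25)&(V>190),(395,180,435,218)),.038)
rep('black',comp((V<90)&(S<80),(395,212,420,242)),.030)
rep('decblue',comp((H>105)&(H<122)&(S>120),(295,245,345,290)),.006)
rep('orange',comp((H>5)&(H<20)&(S>150)&(V>180),(210,185,235,220)),.028)
rep('blade',comp((S<40)&(V>120),(212,163,230,196)),.005)
g=comp((H>50)&(H<85)&(S>60),(255,125,335,180))
rep('green',g,.09)
Q=P[g];print(np.percentile(Q[:,2],[5,50,95]).round(3)); t=Q[Q[:,2]>.07]; r=cv2.minAreaRect(t[:,:2].astype(np.float32));print(r)
E
```

```text
blue 140 mean [ 0.5134 -0.2666] rect [ 0.5227 -0.2851] [0.0778 0.0729] 74.4 depth z 0.007
block 381 mean [ 0.5253 -0.2863] rect [ 0.5252 -0.2865] [0.0572 0.0472] 73.4 depth z 0.039
black 215 mean [ 0.4627 -0.2657] rect [ 0.4625 -0.2661] [0.0274 0.0626] 78.2 depth z 0.029
decblue 409 mean [ 0.3436 -0.0311] rect [ 0.3433 -0.0322] [0.0575 0.054 ] 39.7 depth z 0.005
orange 120 mean [0.5251 0.227 ] rect [0.5246 0.2269] [0.0527 0.0161] 10.5 depth z 0.028
blade 198 mean [0.592 0.239] rect [0.5926 0.2391] [0.0695 0.0213] 10.3 depth z 0.004
green 687 mean [0.6542 0.0226] rect [0.6422 0.038 ] [0.1437 0.0894] 82.0 depth z 0.084
[0.005 0.084 0.088]
((0.5473807454109192, 0.05573432892560959), (0.13133969902992249, 0.288333922624588), 78.48594665527344)
```

Request:
move_arm:
  targets:
    - {"tx": 0.025,"ty": -0.02}
    - {"tx": 0.025,"ty": -0.03}
    - {"tx": 0.02,"ty": -0.035}
    - {"tx": 0.02,"ty": -0.036}
    - {"tx": 0.02,"ty": -0.036}
    - {"tx": 0.02,"ty": -0.036}
    - {"tx": 0.02,"ty": -0.036}
    - {"tx": 0.015,"ty": -0.038}
    - {"tx": 0.015,"ty": -0.038}
    - {"tx": 0.015,"ty": -0.038,"roll": 3}
    - {"tx": 0.015,"ty": -0.038,"roll": 4}
    - {"tx": 0.015,"ty": -0.038,"roll": 4}

```text
invalid input at $.targets[0]: expected keys tx, ty, tz, roll
```

Request:
move_arm:
  targets:
    - {"ty": -0.035,"tz": -0.01}
    - {"ty": -0.035,"tz": -0.01}
    - {"ty": -0.02,"tz": -0.01}
    - {}

```text
invalid input at $.targets[0]: expected keys tx, ty, tz, roll
```

```bash
python3 - <<'E'
from h import *
print(env.observe())
d=cam('wrist');save(d,'w1');np.save('w1.npy',d,allow_pickle=True)
E
```

```text
{'t': 0.4, 'joints': array([-76.4205686 ,  21.94937658,   2.51560792,  91.56578016,
        -1.02656087,  66.53222669,  -2.85891051]), 'dq': array([-0.04212217, -0.01725665,  0.08037468, -0.16272667, -0.01079297,
       -0.04331205, -0.06625844]), 'joint_efforts': array([-1.17371255e-03, -4.32790589e+01,  1.02090564e+00, -2.49390775e+01,
        1.03738607e-02,  5.19275272e-03,  4.14419645e-06]), 'ee_pos': array([0.21353543, 0.61381925, 0.30364288]), 'orientation': array([-1.79975075e+02, -1.77242323e-04,  1.60818930e+02]), 'force': array([-0.99468974,  0.09424678, -0.68015391]), 'torque': array([0.02700061, 0.00594757, 0.02011393]), 'finger_gap': 0.08524474499188184}
```

View pics/w1.png

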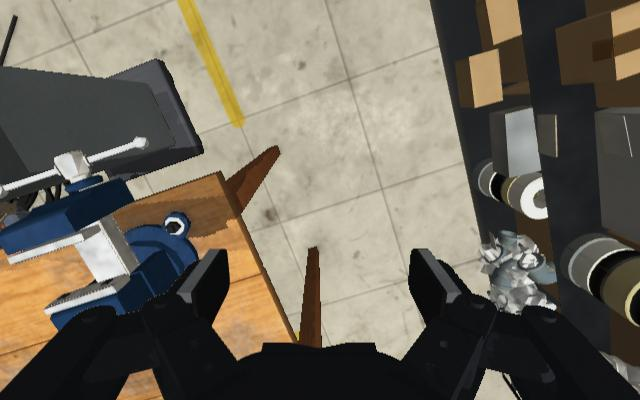

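Request:
move_arm:
  targets:
    - {"tx": 0.025,"ty": -0.02,"tz": 0,"roll": 0}
    - {"tx": 0.025,"ty": -0.03,"tz": 0,"roll": 0}
    - {"tx": 0.02,"ty": -0.035,"tz": 0,"roll": 0}
    - {"tx": 0.02,"ty": -0.036,"tz": 0,"roll": 0}
    - {"tx": 0.02,"ty": -0.036,"tz": 0,"roll": 0}
    - {"tx": 0.02,"ty": -0.036,"tz": 0,"roll": 0}

```text
t: 0.95
ee_pos: [0.3444, 0.4192, 0.3041]
orientation: [180.0, 0.0, 160.8]
force: [1.2, -0.5, -0.0]
finger_gap: 0.0853
```

```bash
python3 - <<'E'
from h import *
print(env.observe())
E
```

```text
{'t': 0.95, 'joints': array([-62.21393297,  10.25800224,   8.08319444, 106.77966266,
        -1.61341424,  63.0363523 ,  17.30186947]), 'dq': array([ 3.02767939e+01, -2.17585833e+01,  1.63109810e+01,  2.60988883e+01,
        1.55204581e-02, -5.00347820e+00,  4.59722783e+01]), 'joint_efforts': array([ -2.97383577, -31.45144343,  -0.2706965 , -24.24140096,
        -0.08850821,   0.20093209,  -0.55403424]), 'ee_pos': array([0.3443583 , 0.41915091, 0.30409353]), 'orientation': array([1.79965618e+02, 6.94916898e-03, 1.60829301e+02]), 'force': array([ 1.23097369, -0.47753213, -0.03880879]), 'torque': array([ 0.04933576, -0.01679928,  0.00299   ]), 'finger_gap': 0.08532894768383778}
```

Request:
move_arm:
  targets:
    - {"tx": 0.02,"ty": -0.036,"tz": 0,"roll": 1}
    - {"tx": 0.02,"ty": -0.036,"tz": 0,"roll": 2}
    - {"tx": 0.02,"ty": -0.036,"tz": 0,"roll": 2}
    - {"tx": 0.02,"ty": -0.036,"tz": 0,"roll": 2}
    - {"tx": 0.02,"ty": -0.036,"tz": 0,"roll": 2}
    - {"tx": 0.02,"ty": -0.036,"tz": 0,"roll": 2}
    - {"tx": 0.01,"ty": -0.036,"tz": 0,"roll": 0}
    - {"tx": 0,"ty": -0.03,"tz": 0,"roll": 0}
    - {"tx": 0,"ty": 0,"tz": 0,"roll": 0}
    - {"tx": 0,"ty": 0,"tz": 0,"roll": 0}

```text
t: 1.78
ee_pos: [0.474, 0.1363, 0.3041]
orientation: [180.0, 0.0, 171.5]
force: [-0.1, 0.6, 0.7]
finger_gap: 0.0853
```

```bash
python3 - <<'E'
from h import *
print(env.observe()['ee_pos'])
d=cam('wrist');save(d,'w1');np.save('w1.npy',d,allow_pickle=True)
E
```

```text
[0.47396261 0.13631277 0.30412033]
```

View pics/w1.png

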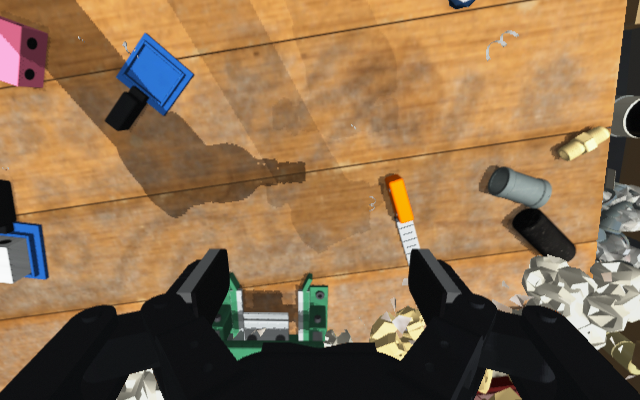

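```bash
python3 - <<'E'
from h import *
d=np.load('w1.npy',allow_pickle=True).item()
print(d['origin'])
for p in [(.5246,.2269,.028),(.3433,-.0322,.006),(.465,-.266,.03)]: print(proj(d,np.array(p)))
E
```

```text
[0.4003031  0.14631841 0.37369128]
(np.float64(401.3920367042913), np.float64(201.10734084133972))
(np.float64(153.0205006338961), np.float64(74.73352697519586))
(np.float64(-16.58086507417289), np.float64(212.4277841132268))
```

Request:
move_arm:
  targets:
    - {"tx": 0.03,"ty": -0.015,"tz": 0,"roll": 0}
    - {"tx": 0.035,"ty": -0.015,"tz": 0,"roll": 0}
    - {"tx": 0.035,"ty": -0.02,"tz": 0,"roll": 0}
    - {"tx": 0.035,"ty": -0.02,"tz": 0,"roll": 0}
    - {"tx": 0.03,"ty": -0.02,"tz": 0,"roll": 0}
    - {"tx": 0.02,"ty": -0.015,"tz": 0,"roll": 0}
    - {"tx": 0,"ty": 0,"tz": 0,"roll": 0}
    - {"tx": 0,"ty": 0,"tz": 0,"roll": 0}

```text
t: 2.5
ee_pos: [0.6593, 0.0347, 0.303]
orientation: [-180.0, -0.0, 171.8]
force: [-1.1, 0.2, -0.6]
finger_gap: 0.0853
```

```bash
python3 - <<'E'
from h import *
print(env.observe()['ee_pos'])
d=cam('wrist');save(d,'w2');np.save('w2.npy',d,allow_pickle=True)
E
```

```text
[0.65934052 0.03474528 0.30302111]
```

View pics/w2.png

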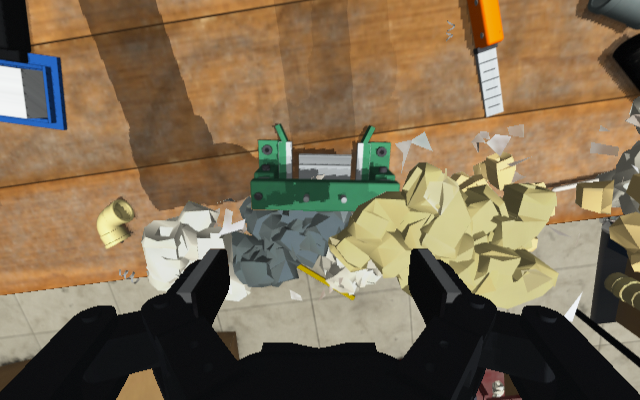

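```bash
python3 - <<'E'
from h import *
d=np.load('w2.npy',allow_pickle=True).item()
c=d['image'][115:225,235:415,::-1]
cv2.imwrite('pics/w2z.png',cv2.resize(c,None,fx=4,fy=4,interpolation=cv2.INTER_CUBIC))
P=cloud(d)
for v in range(122,216,6): print(v,' '.join('%3d'%(1000*P[v,u,2]) for u in range(245,410,6)))
E
```

```text
122   0  -1   0  -1   0   0   0  -2   0   0  -1  -1  -1  -1  -1   0  -1  -1   0  -1   0   0   0   0  -1  -1   0  -1
128  -1   0   0  -1   0  14  10   0   0   0   0   0   0   0  -1   0 372   0   0  -1   0  13   0   0  -1  -2   0  -8
134   0   0   0  -1   0  -1  15   0   0   0   0   0   0  -1   0   0   0   1   0   0   9  17  -2   0   0   0   0   0
140   0  -4   0   5   3   5  14   4   0  -1   0   0   0  -4  -2   0   0   0   0   0  15   0   0   0   0   0   0 177
146   0  -1  -1   8   8   5  15  16   0   0  -1   0   0  -1   0  -1   0   0   0  15  15   6   5   4   4  -1 174 177
152  -2  -2   0   8   9   5  13  16   0   0  -1   0   0   0   0   0   0  -1  -1  14  15   6   8  10   4   0   0 178
158   0   0   0   5   6   4  16  16  -1  49  50  50  48  50  49  50  49  50   0  15  15   6   5   4   1   0  -2   0
164  -1   0   0  36   6   5  15  16   0  48  47  45  47  46  46  47  46  46   0  15  14   4   5   5   0   0   0   0
170   0   0  40  42  40  36  16  14   0  49  49  49  50  48  49  49  50  50   0  14  16  24  28  40   0   0 176  -1
176   0   0  50  51  50  38  15  14   0  48  49  49  56  54  50  49  49  49   0  15  14  32  51  52  51   0   0 154
182   0  83  85  84  84 372  84  84  83  84  84  83  82  83  82  83  83  84 372  82  82  82  82  81  80  80   0 159
188   0  83  83  86  83  85  83  84  84  84  84  83  84  85  84  83  84  83  83  84  84  83  83  84  84  83   0 160
194   0  83  86 372  84  85  84  84  84  83  85  83  84  84  84  84  84  83  84  84  83  83  83 155 157 158 159 173
200  21  84  85  84  85  84  84  85  84  84  93  85  84  85  85  85  94  84  84  83  83 162 166 167 168 170 172 174
206  30  84  84  85  83  85  84  83  84  84  84  84  84  84  84  83  84  85  84 153 165 168 169 167 168 172 172 176
212  43  47  57  57  58  54  37  53  64  65  66  65  65  67  73  75  73  72  39 162 169 170 169 167 168 171 172 174
```

View pics/w2z.png

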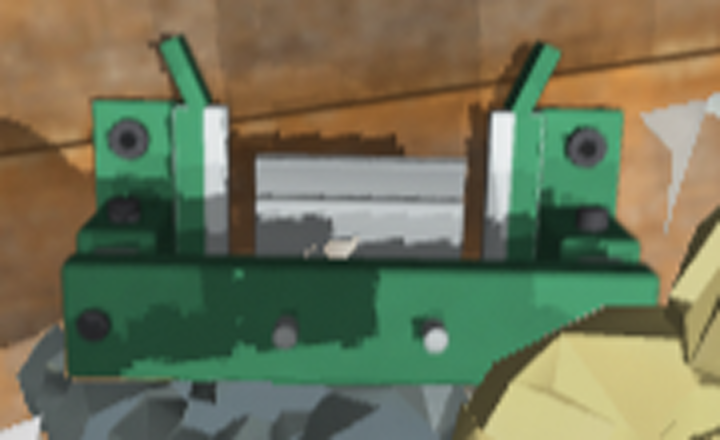

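```bash
cat > holder.py <<'E'
from h import *
def fit(pts):
    c=pts.mean(0);u,s,vt=np.linalg.svd(pts-c);return c,vt[0]
def run(d,rows,Lc,Rc,cols,rowsplate,bridge):
    P=cloud(d);g=cv2.cvtColor(d['image'],cv2.COLOR_RGB2GRAY).astype(float)
    m=(P[...,2]>.010)&(P[...,2]<.022)
    L=[];Rr=[]
    for v in rows:
        a=[u for u in range(*Lc) if m[v,u]]; b=[u for u in range(*Rc) if m[v,u]]
        if a: L.append((max(a)+.5,v))
        if b: Rr.append((min(b)-.5,v))
    L=np.array(L);Rr=np.array(Rr)
    l=onz(d,L[:,0],L[:,1],.016)[:,:2];r=onz(d,Rr[:,0],Rr[:,1],.016)[:,:2]
    print('L',np.unique(L[:,0]),'R',np.unique(Rr[:,0]))
    cl,dl=fit(l);cr,dr=fit(r)
    for q in(dl,dr):
        if q[0]<0:q*=-1
    print('yaws',np.degrees(np.arctan2(dl[1],dl[0])),np.degrees(np.arctan2(dr[1],dr[0])))
    return cl,cr,l,r
if __name__=='__main__':
    d=np.load('w2.npy',allow_pickle=True).item()
    cl,cr,l,r=run(d,range(145,178),(280,300),(350,370),0,0,0)
    P=cloud(d)
    # bridge front edge: first row with z>.075
    E=[]
    for u in range(258,392):
        vv=[v for v in range(165,190) if .075<P[v,u,2]<.095]
        if vv:E.append((u,min(vv)-.5))
    E=np.array(E);b=onz(d,E[:,0],E[:,1],.084)[:,:2];c,q=fit(b);q*=np.sign(q[1]);print('bridge front',c.round(4),'yaw',np.degrees(np.arctan2(-q[0],q[1])))
    # plate lip front edge
    E=[]
    for u in range(301,350):
        vv=[v for v in range(148,175) if .04<P[v,u,2]<.06]
        if vv:E.append((u,min(vv)-.5))
    E=np.array(E);b2=onz(d,E[:,0],E[:,1],.0495)[:,:2];c2,q=fit(b2);q*=np.sign(q[1]);print('lip front',c2.round(4),'yaw',np.degrees(np.arctan2(-q[0],q[1])), np.unique(E[:,1]))
    # rail front ends z=.016
    E1=[]
    for u in list(range(284,291))+list(range(359,368)):
        vv=[v for v in range(134,160) if .012<P[v,u,2]<.02]
        E1.append((u,min(vv)))
    print(E1)
    # midline
    print('mid',((cl+cr)/2).round(4),'dist',np.linalg.norm(cl-cr))
    # plate side edges
    for v in range(158,172,2):
        us=[u for u in range(292,358) if .04<P[v,u,2]<.06]; w=onz(d,np.array([min(us)-.5,max(us)+.5]),np.array([v,v]),.0485);print(v,min(us),max(us),w[:,:2].round(4).tolist())
E
python3 holder.py
```

```text
L [290.5 291.5] R [354.5 355.5 356.5]
yaws -9.762683552194561 -9.360170610389321
bridge front [0.6563 0.0399] yaw -9.137040627099887
lip front [0.637  0.0437] yaw -8.614845505816486 [153.5 154.5]
[(284, 136), (285, 138), (286, 140), (287, 141), (288, 141), (289, 141), (290, 141), (359, 143), (360, 143), (361, 143), (362, 141), (363, 139), (364, 137), (365, 135), (366, 134), (367, 134)]
mid [0.6507 0.0405] dist 0.07478457988551107
158 298 350 [[0.6377, 0.0141], [0.6456, 0.0699]]
160 298 350 [[0.6398, 0.0137], [0.6477, 0.0696]]
162 298 350 [[0.6419, 0.0134], [0.6499, 0.0694]]
164 299 349 [[0.6442, 0.0141], [0.6519, 0.0681]]
166 298 350 [[0.6462, 0.0127], [0.6542, 0.0689]]
168 298 350 [[0.6483, 0.0123], [0.6563, 0.0687]]
170 298 349 [[0.6505, 0.012], [0.6584, 0.0674]]
```

```bash
python3 - <<'E'
from h import *
d=np.load('w2.npy',allow_pickle=True).item()
a=onz(d,np.array([288.5,360.]),np.array([140.5,142.5]),.016)[:,:2];print('rail front',a.round(4),a.mean(0),np.degrees(np.arctan2(-(a[1]-a[0])[0],(a[1]-a[0])[1])))
th=np.radians(-9.2);x=np.array([np.cos(th),np.sin(th)]);y=np.array([-x[1],x[0]])
print('from rails',a.mean(0)+.045*x)
print('lip',np.array([.637,.0437])+.0347*x)
mid=np.array([.6507,.0405]);plate=np.array([[.6377,.0141],[.6456,.0699],[.6483,.0123],[.6563,.0687]])
o=a.mean(0)+.045*x
for n,p in [('mid',mid),('platemid',plate.mean(0)),('lip',np.array([.637,.0437])),('bridge',np.array([.6563,.0399]))]: print(n,(p-o)@x,(p-o)@y)
# bolts on bases / top view check
t=np.load('top0.npy',allow_pickle=True).item()
print([np.round(proj(t,np.r_[o-.045*x+s*.038*y,.016]),1) for s in(-1,1)], np.round(proj(t,np.r_[o-.0347*x,.0495]),1))
c=t['image'][130:185,255:335,::-1];cv2.imwrite('pics/t2z.png',cv2.resize(c,None,fx=8,fy=8,interpolation=cv2.INTER_CUBIC))
E
```

```text
rail front [[0.6214 0.004 ]
 [0.6353 0.0853]] [0.62832677 0.04464743] -9.67673761869216
from rails [0.6727479  0.03745278]
lip [0.67125363 0.03815212]
mid -0.02225147305674116 -0.0005170184015163938
platemid -0.026048466534906896 -0.00037222362686373326
lip -0.0362868596888549 0.00045144537533904167
bridge -0.016627581259717278 -0.0002139655094859069
[array([305.1, 166.5]), array([277.4, 162.2])] [291.6 158.1]
```

View pics/t2z.png

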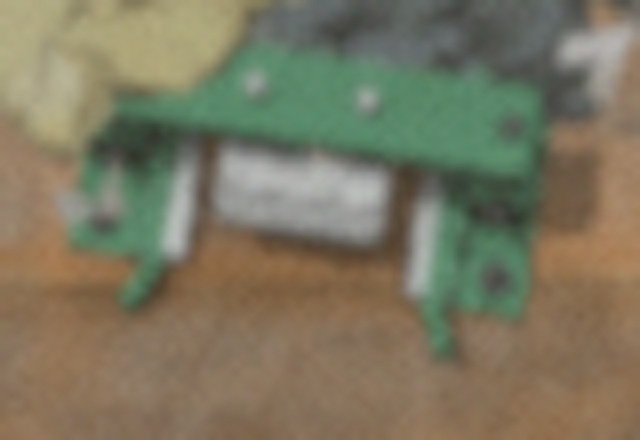

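Request:
move_arm:
  targets:
    - {"tx": -0.015,"ty": -0.025,"tz": 0,"roll": 0}
    - {"tx": -0.015,"ty": -0.035,"tz": 0,"roll": 0}
    - {"tx": -0.015,"ty": -0.036,"tz": 0,"roll": -1}
    - {"tx": -0.015,"ty": -0.036,"tz": 0,"roll": -1}
    - {"tx": -0.015,"ty": -0.036,"tz": 0,"roll": -1}
    - {"tx": -0.015,"ty": -0.036,"tz": 0,"roll": -2}
    - {"tx": -0.015,"ty": -0.036,"tz": 0,"roll": -2}
    - {"tx": -0.015,"ty": -0.035,"tz": -0.01,"roll": -2}
    - {"tx": -0.01,"ty": -0.025,"tz": -0.01,"roll": 0}
    - {"tx": 0,"ty": -0.015,"tz": -0.01,"roll": 0}
    - {"tx": 0,"ty": 0,"tz": 0,"roll": 0}
    - {"tx": 0,"ty": 0,"tz": 0,"roll": 0}

```text
t: 3.55
ee_pos: [0.5285, -0.279, 0.2733]
orientation: [179.9, -0.1, 162.9]
force: [0.1, 0.9, 0.3]
finger_gap: 0.0854
```

```bash
python3 - <<'E'
from h import *
s=env.observe();print(s['ee_pos'],s['orientation'],s['joints'].round(0))
d=cam('wrist');save(d,'w3');np.save('w3.npy',d,allow_pickle=True)
E
```

```text
[ 0.52846189 -0.27896286  0.27328761] [ 1.79881444e+02 -9.71260606e-02  1.62896190e+02] [ -5.  20.  35. 102. -13.  62. 108.]
```

View pics/w3.png

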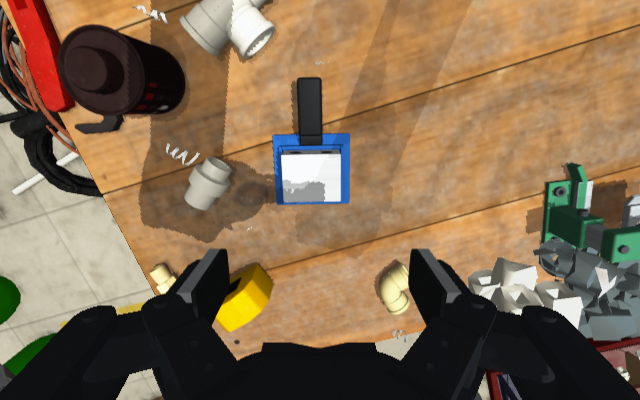

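```bash
python3 - <<'E'
from h import *
d=np.load('w3.npy',allow_pickle=True).item()
P=cloud(d);Z=P[...,2]
hsv=cv2.cvtColor(d['image'],cv2.COLOR_RGB2HSV);H,S,V=[hsv[...,i].astype(int) for i in range(3)]
def box(m,b):
    k=np.zeros_like(m);k[b[1]:b[3],b[0]:b[2]]=1;return m&k
def rep(n,m,z):
    m=cv2.morphologyEx(m.astype(np.uint8),cv2.MORPH_OPEN,np.ones((3,3)))>0
    v,u=np.nonzero(m); c=onz(d,u,v,z)[:,:2].astype(np.float32)
    r=cv2.minAreaRect(c);print(n,len(v),'mean',c.mean(0).round(4),'rect',np.round(r[0],4),np.round(r[1],4),round(r[2],2),'z',np.median(P[m][:,2]).round(4));return np.array(r[0])
t=rep('block+tray',box((H>105)&(H<125)&(S>120),(265,125,360,212)),.006)
b=rep('block',box((Z>.034)&(Z<.044),(270,140,350,212)),.038)
h=rep('handle',box((Z>.024)&(Z<.036)&(V<75),(285,65,335,145)),.030)
e=t-h;print(np.degrees(np.arctan2(e[1],e[0])),np.linalg.norm(e)); e=b-h;print(np.degrees(np.arctan2(e[1],e[0])),np.linalg.norm(e))
E
```

```text
block+tray 1768 mean [ 0.5103 -0.2809] rect [ 0.5224 -0.286 ] [0.0832 0.0782] 73.84 z 0.0059
block 2769 mean [ 0.5234 -0.2866] rect [ 0.5238 -0.2871] [0.0588 0.0501] 74.06 z 0.0375
handle 1369 mean [ 0.4574 -0.2675] rect [ 0.4581 -0.2677] [0.0234 0.0536] 73.09 z 0.0293
-15.834376396441268 0.06683706338012585
-16.41453324454758 0.06857170780427532
```

Request:
move_arm:
  targets:
    - {"tx": -0.03,"ty": 0.006,"tz": -0.02,"roll": 0.9}
    - {"tx": -0.03,"ty": 0.006,"tz": -0.025,"roll": 0}
    - {"tx": -0.0187,"ty": 0.002,"tz": -0.03,"roll": 0}
    - {"tx": 0,"ty": 0,"tz": -0.03,"roll": 0}
    - {"tx": 0,"ty": 0,"tz": -0.03,"roll": 0}
    - {"tx": 0,"ty": 0,"tz": -0.025,"roll": 0}
    - {"tx": 0,"ty": 0,"tz": -0.02,"roll": 0}
    - {"tx": 0,"ty": 0,"tz": -0.012,"roll": 0}
    - {"tx": 0,"ty": 0,"tz": -0.005,"roll": 0}
    - {"tx": 0,"ty": 0,"tz": 0,"roll": 0}
    - {"tx": 0,"ty": 0,"tz": 0,"roll": 0}

```text
t: 4.52
ee_pos: [0.4512, -0.2666, 0.0778]
orientation: [180.0, 0.1, 163.8]
force: [0.6, 0.2, 0.3]
finger_gap: 0.0855
```

```bash
python3 - <<'E'
from h import *
s=env.observe();print(s['ee_pos'],s['orientation'],s['force'])
d=cam('wrist');save(d,'w4');np.save('w4.npy',d,allow_pickle=True)
E
```

```text
[ 0.45119886 -0.26664477  0.07776761] [1.79983326e+02 1.04823651e-01 1.63807198e+02] [0.59286888 0.17567447 0.33589912]
```

View pics/w4.png

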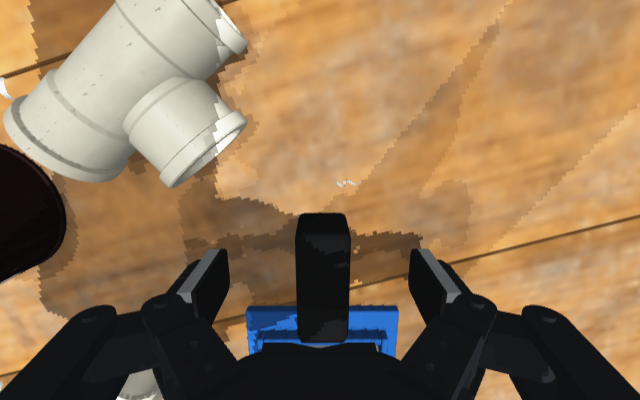

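Request:
move_arm:
  fingers: 1
  targets:
    - {"tx": 0,"ty": 0,"tz": 0,"roll": 0}
    - {"tx": 0,"ty": 0,"tz": 0,"roll": 0}
    - {"tx": 0,"ty": 0,"tz": 0,"roll": 0}
    - {"tx": 0,"ty": 0,"tz": 0,"roll": 0}
    - {"tx": 0,"ty": 0,"tz": 0,"roll": 0}
    - {"tx": 0,"ty": 0,"tz": 0,"roll": 0}
    - {"tx": 0,"ty": 0,"tz": 0,"roll": 0}
    - {"tx": 0,"ty": 0,"tz": 0,"roll": 0}

```text
t: 5.23
ee_pos: [0.4504, -0.2667, 0.0774]
orientation: [179.9, 0.0, 163.7]
force: [0.1, 1.8, 5.7]
finger_gap: 0.0233
```

```bash
python3 - <<'E'
from h import *
s=env.observe();print(s['ee_pos'],s['orientation'],s['force'],s['torque'],s['finger_gap'])
d=cam('wrist');save(d,'w5')
E
```

```text
[ 0.450357   -0.26666023  0.07743188] [1.79933932e+02 1.31460220e-02 1.63746042e+02] [0.05643678 1.78053069 5.68076851] [0.46406969 0.09581532 0.03913987] 0.023310556726428452
```

View pics/w5.png

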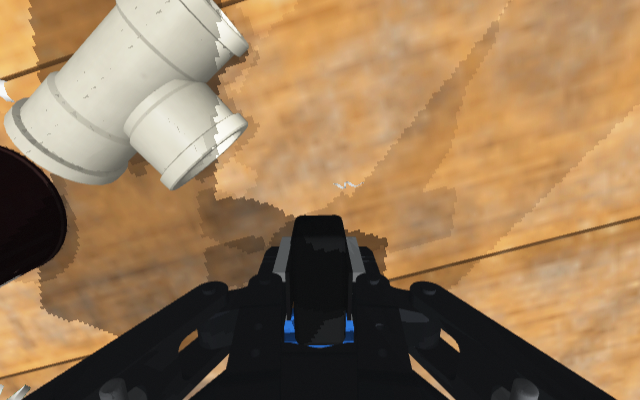

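Request:
move_arm:
  targets:
    - {"tx": 0,"ty": 0.004,"tz": 0.0005,"roll": 0}
    - {"tx": 0.001,"ty": 0.01,"tz": 0,"roll": 0.3}
    - {"tx": 0.002,"ty": 0.015,"tz": 0,"roll": 0.5}
    - {"tx": 0.002,"ty": 0.02,"tz": 0,"roll": 0.5}
    - {"tx": 0.002,"ty": 0.02,"tz": 0,"roll": 0.5}

```text
t: 5.7
ee_pos: [0.4565, -0.1991, 0.0775]
orientation: [-179.9, 0.1, 165.4]
force: [-0.3, -3.4, 0.7]
finger_gap: 0.0227
```

Request:
move_arm:
  targets:
    - {"tx": 0.002,"ty": 0.025,"tz": 0,"roll": 0.4}
    - {"tx": 0.002,"ty": 0.025,"tz": 0,"roll": 0.4}
    - {"tx": 0.002,"ty": 0.028,"tz": 0,"roll": 0.5}
    - {"tx": 0.002,"ty": 0.028,"tz": 0,"roll": 0.5}
    - {"tx": 0.002,"ty": 0.028,"tz": 0,"roll": 0.5}
    - {"tx": 0.002,"ty": 0.028,"tz": 0,"roll": 0.5}
    - {"tx": 0.002,"ty": 0.028,"tz": 0,"roll": 0.5}
    - {"tx": 0.002,"ty": 0.028,"tz": 0,"roll": 0.5}
    - {"tx": 0.003,"ty": 0.023,"tz": 0,"roll": 0.5}
    - {"tx": 0.003,"ty": 0.015,"tz": 0,"roll": 0.5}
    - {"tx": 0.002,"ty": 0.01,"tz": 0,"roll": 0.3}
    - {"tx": 0,"ty": 0,"tz": 0,"roll": 0}

```text
t: 6.7
ee_pos: [0.4811, 0.0704, 0.0774]
orientation: [179.9, 0.0, 170.8]
force: [0.9, 2.6, 1.2]
finger_gap: 0.0229
```

```bash
python3 - <<'E'
from h import *
s=env.observe();print(s['ee_pos'],s['orientation'],s['force'],s['finger_gap'])
d=cam('top');save(d,'t6');np.save('t6.npy',d,allow_pickle=True)
s=cam('side');np.save('s6.npy',s,allow_pickle=True)
a=d['image'][120:280,220:380,::-1];b=s['image'][160:280,290:420,::-1]
cv2.imwrite('pics/t6z.png',np.hstack([cv2.resize(a,(400,400),interpolation=cv2.INTER_CUBIC),cv2.resize(b,(400,400),interpolation=cv2.INTER_CUBIC)]))
E
```

```text
[0.4811465  0.07035233 0.07741091] [1.79924265e+02 6.99088029e-04 1.70800312e+02] [0.85461839 2.55681365 1.24986139] 0.022944702581840375
```

View pics/t6z.png

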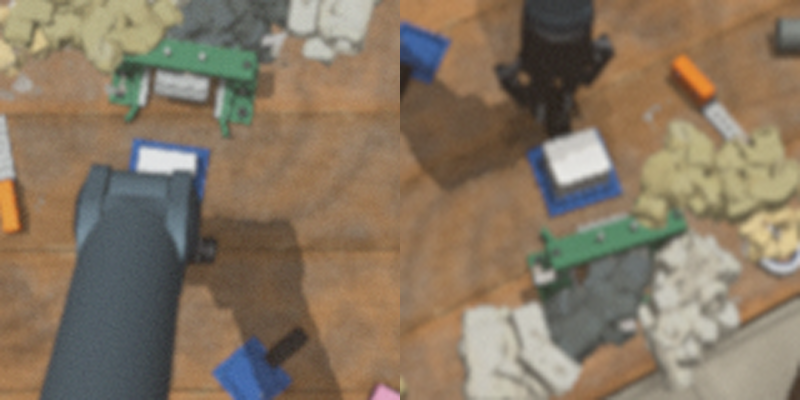

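```bash
python3 - <<'E'
from h import *
o=np.array([.672,.037]);th=np.radians(-9.3);x=np.array([np.cos(th),np.sin(th)]);y=np.array([-x[1],x[0]])
d=np.load('t6.npy',allow_pickle=True).item()
hsv=cv2.cvtColor(d['image'],cv2.COLOR_RGB2HSV);H,S,V=[hsv[...,i].astype(int) for i in range(3)]
m=(H>100)&(H<125)&(S>100)
# front edge
E=[]
for u in range(276,302):
    vv=[v for v in range(170,190) if m[v,u]]
    if vv:E.append((u,min(vv)-.5))
E=np.array(E);p=onz(d,E[:,0],E[:,1],.006)[:,:2]
c=p.mean(0);_,_,vt=np.linalg.svd(p-c);q=vt[0]*np.sign(vt[0][1]);print('yaw',np.degrees(np.arctan2(-q[0],q[1])),'front x',(c-o)@x)
for v in range(180,192,2):
    uu=[u for u in range(265,310) if m[v,u]];
    if uu: w=onz(d,np.array([min(uu)-.5,max(uu)+.5]),np.array([v,v]),.006)[:,:2];print(v,uu[0],uu[-1],((w-o)@x).round(4),((w-o)@y).round(4))
bm=(S<30)&(V>180);k=np.zeros_like(bm);k[172:195,268:305]=1;bm&=k
v,u=np.nonzero(bm);w=onz(d,u,v,.038)[:,:2];yy=(w-o)@y;print('block y',yy.min(),yy.max(),'x max',((w-o)@x).max())
s=np.load('s6.npy',allow_pickle=True).item()
hsv=cv2.cvtColor(s['image'],cv2.COLOR_RGB2HSV);H,S,V=[hsv[...,i].astype(int) for i in range(3)]
bm=(S<40)&(V>190);k=np.zeros_like(bm);k[195:222,335:360]=1;bm&=k
v,u=np.nonzero(bm);w=onz(s,u,v,.038)[:,:2].astype(np.float32);r=cv2.minAreaRect(w);print(r);c=np.array(r[0]);print('block side c',(c-o)@x,(c-o)@y)
for z,dx,dy in[(.016,-.045,.038),(.016,-.045,-.038)]: print(proj(s,np.r_[o+dx*x+dy*y,z]))
E
```

```text
yaw -8.621739057509428 front x -0.08029664253748978
180 273 302 [-0.0933 -0.0803] [ 0.0445 -0.0362]
182 273 302 [-0.0988 -0.0858] [ 0.0435 -0.037 ]
184 273 302 [-0.1042 -0.0912] [ 0.0426 -0.0379]
186 272 301 [-0.11   -0.0971] [ 0.0444 -0.0361]
188 299 301 [-0.1038 -0.1025] [-0.0289 -0.037 ]
190 299 301 [-0.1092 -0.1079] [-0.0298 -0.0378]
block y -0.02544955905967427 0.03285105150048635 x max -0.09246224428309407
((0.5590893626213074, 0.06111017242074013), (0.0571071021258831, 0.043957240879535675), 84.11101531982422)
block side c -0.11532280393095147 0.005546471033348414
(np.float64(363.335738768226), np.float64(225.366584102225))
(np.float64(341.59063552223614), np.float64(231.52226947351184))
```

Request:
move_arm:
  targets:
    - {"tx": 0.0049,"ty": -0.0023,"tz": 0,"roll": 0}
    - {"tx": 0.0094,"ty": -0.0031,"tz": 0,"roll": 0}
    - {"tx": 0.0099,"ty": -0.0016,"tz": 0,"roll": 0}
    - {"tx": 0.0099,"ty": -0.0016,"tz": 0,"roll": 0}
    - {"tx": 0.0049,"ty": -0.0008,"tz": 0,"roll": 0}

```text
t: 7.22
ee_pos: [0.513, 0.0604, 0.0771]
orientation: [179.9, -1.1, 170.7]
force: [-15.5, 4.7, 21.8]
finger_gap: 0.023
```

```bash
python3 - <<'E'
from h import *
s=env.observe();print(s['ee_pos'],s['orientation'],s['force'],s['torque'],s['finger_gap'])
d=cam('top');save(d,'t7')
s=cam('side')
a=d['image'][130:210,240:320,::-1];b=s['image'][180:260,320:400,::-1]
cv2.imwrite('pics/t7z.png',np.hstack([cv2.resize(a,(400,400),interpolation=cv2.INTER_CUBIC),cv2.resize(b,(400,400),interpolation=cv2.INTER_CUBIC)]))
E
```

```text
[0.51299534 0.06042427 0.07711899] [179.8951463   -1.12531973 170.72114005] [-15.54052952   4.66512776  21.78016676] [1.24599643 3.66089981 0.16745823] 0.02302957298814012
```

View pics/t7z.png

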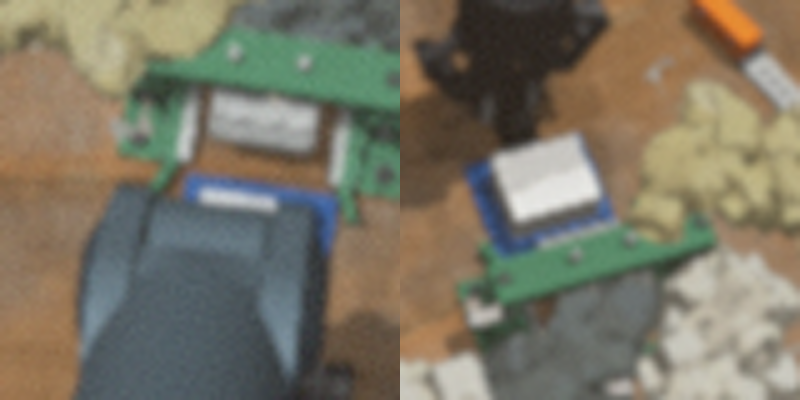

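Request:
move_arm:
  targets:
    - {"tx": -0.0049,"ty": 0.0008,"tz": 0,"roll": 0}
    - {"tx": -0.0059,"ty": 0.001,"tz": 0,"roll": 0}
    - {"tx": -0.002,"ty": 0.0003,"tz": 0,"roll": 0}
    - {"tx": 0,"ty": 0,"tz": 0,"roll": 0}

```text
t: 7.65
ee_pos: [0.5071, 0.0601, 0.0774]
orientation: [180.0, 0.0, 170.5]
force: [1.9, 1.9, -0.2]
finger_gap: 0.0228
```

```bash
python3 - <<'E'
from h import *
s=env.observe();print(s['ee_pos'],s['orientation'],s['force'],s['torque'],s['finger_gap'])
d=cam('wrist');save(d,'w8')
for n in('top','side'): q=cam(n);np.save(n[0]+'8.npy',q,allow_pickle=True)
E
```

```text
[0.50709346 0.06014876 0.07741048] [1.79992115e+02 3.24432581e-02 1.70547404e+02] [ 1.92800666  1.93954637 -0.24429619] [0.36292767 0.01835384 0.00925146] 0.022843638663749246
```

View pics/w8.png

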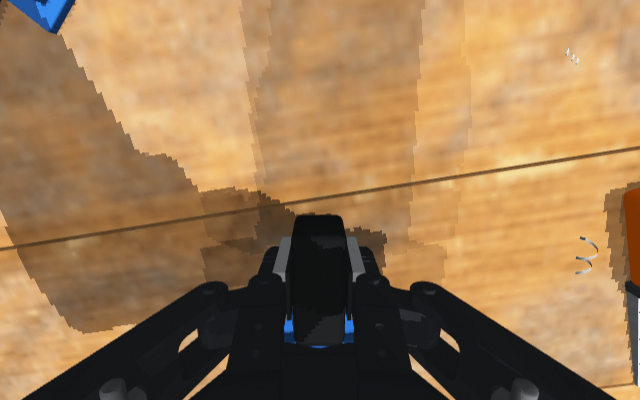

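```bash
python3 - <<'E'
from h import *
o=np.array([.672,.037]);th=np.radians(-9.3);x=np.array([np.cos(th),np.sin(th)]);y=np.array([-x[1],x[0]])
for n in('t8','s8'):
    d=np.load(n+'.npy',allow_pickle=True).item();P=cloud(d)
    hx=(P[...,:2]-o)@x;hy=(P[...,:2]-o)@y;Z=P[...,2]
    m=(hx>-.135)&(hx<-.06)&(abs(hy)<.045)&(Z>.030)&(Z<.055)
    hsv=cv2.cvtColor(d['image'],cv2.COLOR_RGB2HSV)
    m&=(hsv[...,1]<45)&(hsv[...,2]>150)
    A=np.c_[hx[m],hy[m],np.ones(m.sum())];c=np.linalg.lstsq(A,Z[m],rcond=None)[0]
    r=Z[m]-A@c;print(n,m.sum(),'slopes deg',np.degrees(c[:2]).round(2),'z mid',Z[m].mean(),'std',r.std(),'x',hx[m].min(),hx[m].max(),'y',hy[m].min(),hy[m].max())
    m2=(hsv[...,0]>100)&(hsv[...,0]<125)&(hsv[...,1]>100)&(hx>-.15)&(hx<-.03)&(abs(hy)<.06)
    for a,b,l in[(-.06,-.02,'R'),(-.02,.02,'M'),(.02,.06,'L')]:
        k=m2&(hy>a)&(hy<b)&(Z<.013); print(l,k.sum(),np.median(Z[k]) if k.any() else None, 'x max',hx[k].max() if k.any() else None,'y',(hy[k].min(),hy[k].max()) if k.any() else None)
t=np.load('t8.npy',allow_pickle=True).item();s=np.load('s8.npy',allow_pickle=True).item()
a=t['image'][140:190,255:330,::-1];b=s['image'][190:250,320:395,::-1]
cv2.imwrite('pics/t8z.png',np.hstack([cv2.resize(a,(400,400*50//75),interpolation=cv2.INTER_CUBIC),cv2.resize(b,(400,266),interpolation=cv2.INTER_CUBIC)]))
E
```

```text
t8 109 slopes deg [-1.38 -0.74] z mid 0.03950176554965253 std 0.0019040234621568802 x -0.08221805603574349 -0.06588966093474043 y -0.032957472113697026 0.025967827010973717
R 40 0.008288426560244422 x max -0.05349085049313816 y (np.float64(-0.04482845516922486), np.float64(-0.02252573583567638))
M 17 0.00772147711763238 x max -0.0532097107347628 y (np.float64(-0.019675256870977886), np.float64(0.019012480210415475))
L 23 0.006937191355499417 x max -0.054089351765387934 y (np.float64(0.02153059056348312), np.float64(0.03651651670576423))
s8 241 slopes deg [ 1.57 -0.32] z mid 0.03960892061450798 std 0.003034189844166922 x -0.11796751202907313 -0.06346168470145298 y -0.03247869533563208 0.02883369542361857
R 53 0.007915553908327322 x max -0.05056718667240293 y (np.float64(-0.04344888497865374), np.float64(-0.020822234422418918))
M 6 0.009953363810564553 x max -0.05299592098174179 y (np.float64(-0.019379774388942037), np.float64(-0.005667073749286292))
L 5 0.0072972672661568705 x max -0.058988081465785346 y (np.float64(0.029327575113115255), np.float64(0.03845046194572535))
```

View pics/t8z.png

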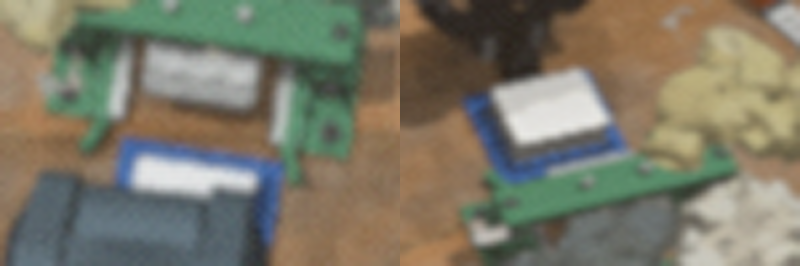

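Request:
move_arm:
  targets:
    - {"tx": 0.0003,"ty": 0.0018,"tz": 0,"roll": 0.1}
    - {"tx": 0.0003,"ty": 0.0017,"tz": 0,"roll": 0}
    - {"tx": 0,"ty": 0,"tz": 0,"roll": 0}

```text
t: 8.05
ee_pos: [0.5073, 0.061, 0.0773]
orientation: [-179.8, -0.0, 170.6]
force: [-0.5, -4.8, 3.8]
finger_gap: 0.0232
```

```bash
cat > lat.py <<'E'
from h import *
import sys
o=np.array([.672,.037]);th=np.radians(-9.3);x=np.array([np.cos(th),np.sin(th)]);y=np.array([-x[1],x[0]])
s=env.observe();p=s['ee_pos'][:2]-o;print('tcp h',p@x,p@y,s['ee_pos'],s['orientation'].round(2),'F axial/lat/z',(s['force'][:2]@x).round(1),(s['force'][:2]@y).round(1),s['force'][2].round(1))
out=[]
for n in('top','side'):
    d=cam(n);P=cloud(d);hx=(P[...,:2]-o)@x;hy=(P[...,:2]-o)@y;Z=P[...,2]
    hsv=cv2.cvtColor(d['image'],cv2.COLOR_RGB2HSV)
    m2=(hsv[...,0]>100)&(hsv[...,0]<125)&(hsv[...,1]>100)&(hx>-.15)&(hx<.06)&(abs(hy)<.06)&(Z<.013)
    print(n,'tray y',hy[m2].min().round(4),hy[m2].max().round(4),'mid',((hy[m2].min()+hy[m2].max())/2).round(4),'x max',hx[m2].max().round(4))
    out.append(d)
t,s=out
a=t['image'][140:190,255:330,::-1];b=s['image'][190:250,320:395,::-1]
cv2.imwrite('pics/%s.png'%sys.argv[1],np.hstack([cv2.resize(a,(400,400*50//75),interpolation=cv2.INTER_CUBIC),cv2.resize(b,(400,266),interpolation=cv2.INTER_CUBIC)]))
E
python3 lat.py t9
```

```text
tcp h -0.16639366841568878 -0.0028779656422783803 [0.50732837 0.06104972 0.0773343 ] [-1.7978e+02 -4.0000e-02  1.7062e+02] F axial/lat/z 0.3 -4.8 3.8
top tray y -0.0444 0.0369 mid -0.0038 x max -0.0529
side tray y -0.0427 0.0376 mid -0.0025 x max -0.0535
```

View pics/t9.png

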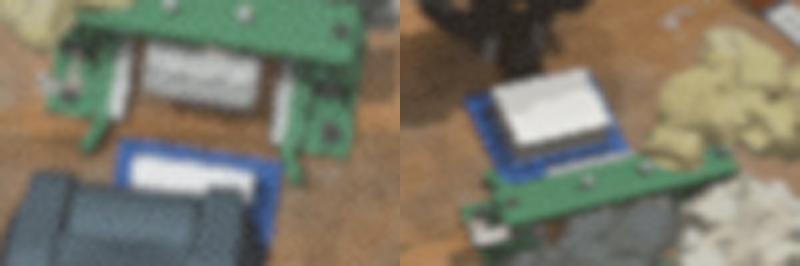

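Request:
move_arm:
  targets:
    - {"tx": 0.0004,"ty": 0.002,"tz": 0.0005,"roll": 0}
    - {"tx": 0.0004,"ty": 0.002,"tz": 0,"roll": 0}
    - {"tx": 0,"ty": 0,"tz": 0,"roll": 0}

```text
t: 8.4
ee_pos: [0.5076, 0.0676, 0.0774]
orientation: [-179.9, -0.1, 170.7]
force: [-0.2, -3.7, -0.4]
finger_gap: 0.0234
```

```bash
python3 lat.py t10
```

```text
tcp h -0.16719938169377677 0.003662158924409291 [0.50759015 0.06763408 0.07735406] [-1.7992e+02 -1.1000e-01  1.7072e+02] F axial/lat/z 0.4 -3.7 -0.4
top tray y -0.0375 0.0438 mid 0.0032 x max -0.0536
side tray y -0.0349 0.0442 mid 0.0047 x max -0.0511
```

View pics/t10.png

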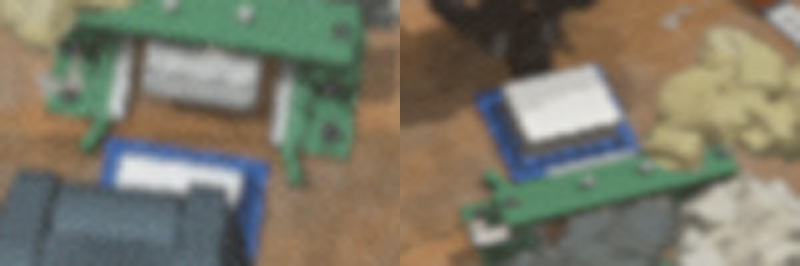

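Request:
move_arm:
  targets:
    - {"tx": -0.0052,"ty": -0.0008,"tz": 0,"roll": 0}
    - {"tx": -0.0055,"ty": -0.0025,"tz": 0,"roll": 0}
    - {"tx": 0,"ty": 0,"tz": 0,"roll": 0}
    - {"tx": 0.0049,"ty": -0.0008,"tz": 0,"roll": 0}
    - {"tx": 0,"ty": 0,"tz": 0,"roll": 0}

```text
t: 8.92
ee_pos: [0.5016, 0.0649, 0.0774]
orientation: [180.0, -0.1, 170.8]
force: [0.9, 0.4, -5.8]
finger_gap: 0.0229
```

```bash
python3 lat.py t11
```

```text
tcp h -0.17266473316718012 -3.464498247673856e-05 [0.50159922 0.06486909 0.07744565] [ 1.7998e+02 -1.5000e-01  1.7079e+02] F axial/lat/z 0.8 0.6 -5.8
top tray y -0.0412 0.0396 mid -0.0008 x max -0.0602
side tray y -0.041 0.0411 mid 0.0 x max -0.0591
```

View pics/t11.png

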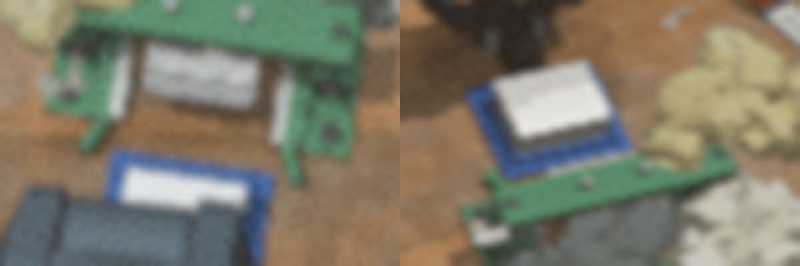

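Request:
move_arm:
  targets:
    - {"tx": 0.0049,"ty": -0.0008,"tz": -0.0004,"roll": 0}
    - {"tx": 0.0059,"ty": -0.001,"tz": 0,"roll": 0}
    - {"tx": 0.0059,"ty": -0.001,"tz": 0,"roll": 0}
    - {"tx": 0.0059,"ty": -0.001,"tz": 0,"roll": 0}

```text
t: 9.35
ee_pos: [0.5244, 0.0607, 0.0773]
orientation: [180.0, -0.2, 170.8]
force: [-0.5, 1.4, -2.3]
finger_gap: 0.023
```

```bash
python3 lat.py t12
```

```text
tcp h -0.14947132938372526 -0.0004302116321593795 [0.52442384 0.06073058 0.07733625] [ 1.7998e+02 -1.5000e-01  1.7076e+02] F axial/lat/z -0.8 1.3 -2.3
top tray y -0.0416 0.0401 mid -0.0007 x max -0.037
side tray y -0.0398 -0.0283 mid -0.034 x max -0.0565
```

View pics/t12.png

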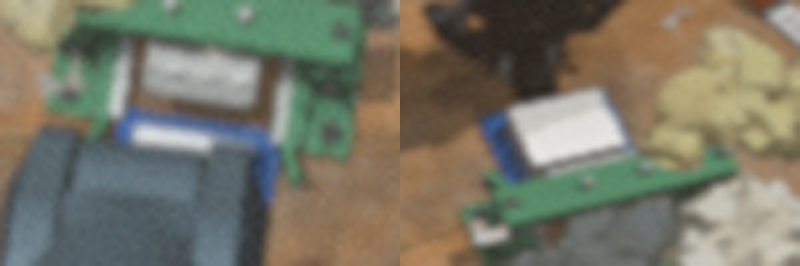

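Request:
move_arm:
  targets:
    - {"tx": 0.0079,"ty": -0.0013,"tz": 0,"roll": 0}
    - {"tx": 0.0079,"ty": -0.0013,"tz": 0,"roll": 0}
    - {"tx": 0.0079,"ty": -0.0013,"tz": 0,"roll": 0}
    - {"tx": 0.0079,"ty": -0.0013,"tz": 0,"roll": 0}

```text
t: 9.78
ee_pos: [0.557, 0.0554, 0.0772]
orientation: [180.0, -0.1, 170.7]
force: [-3.4, 1.2, -1.7]
finger_gap: 0.0229
```

```bash
python3 lat.py t13
```

```text
tcp h -0.1164176262426156 -0.0004353124112230041 [0.55704225 0.05538394 0.07721269] [ 1.7999e+02 -6.0000e-02  1.7075e+02] F axial/lat/z -3.6 0.7 -1.7Traceback (most recent call last):
  File "lat.py", line 10, in <module>
    print(n,'tray y',hy[m2].min().round(4),hy[m2].max().round(4),'mid',((hy[m2].min()+hy[m2].max())/2).round(4),'x max',hx[m2].max().round(4))
                     ~~~~~~~~~~^^
    return umr_minimum(a, axis, None, out, keepdims, initial, where)
ValueError: zero-size array to reduction operation minimum which has no identity
```

40 mm left.

Request:
move_arm:
  targets:
    - {"tx": 0.0079,"ty": -0.0013,"tz": 0,"roll": 0}
    - {"tx": 0.0079,"ty": -0.0013,"tz": 0,"roll": 0}
    - {"tx": 0.0079,"ty": -0.0013,"tz": 0,"roll": 0}
    - {"tx": 0.0059,"ty": -0.001,"tz": 0,"roll": 0}

```text
t: 10.17
ee_pos: [0.5871, 0.0505, 0.0773]
orientation: [180.0, -0.0, 170.7]
force: [-2.1, 2.2, -2.1]
finger_gap: 0.0227
```

Request:
move_arm:
  targets:
    - {"tx": 0.003,"ty": -0.0005,"tz": 0,"roll": 0}
    - {"tx": 0.002,"ty": -0.0003,"tz": 0,"roll": 0}
    - {"tx": 0.002,"ty": -0.0003,"tz": 0,"roll": 0}

```text
t: 10.42
ee_pos: [0.5921, 0.0496, 0.0772]
orientation: [180.0, -0.3, 170.8]
force: [-5.9, 3.0, 2.3]
finger_gap: 0.0231
```

Request:
move_arm:
  targets:
    - {"tx": 0.002,"ty": -0.0003,"tz": 0,"roll": 0}
    - {"tx": 0.002,"ty": -0.0003,"tz": 0,"roll": 0}

```text
t: 10.58
ee_pos: [0.5968, 0.0486, 0.0773]
orientation: [-180.0, -0.1, 170.7]
force: [-1.6, 0.8, -2.8]
finger_gap: 0.0227
```

Request:
move_arm:
  targets:
    - {"tx": 0.002,"ty": -0.0003,"tz": 0,"roll": 0}
    - {"tx": 0.002,"ty": -0.0003,"tz": 0,"roll": 0}

```text
t: 10.75
ee_pos: [0.5982, 0.0483, 0.0772]
orientation: [-180.0, -0.6, 170.7]
force: [-14.3, 3.0, 10.2]
finger_gap: 0.0228
```

Request:
move_arm:
  targets:
    - {"tx": 0.002,"ty": -0.0003,"tz": 0,"roll": 0}
    - {"tx": 0,"ty": 0,"tz": 0,"roll": 0}
    - {"tx": 0,"ty": 0,"tz": 0,"roll": 0}

```text
t: 11.0
ee_pos: [0.5984, 0.0482, 0.0772]
orientation: [180.0, -0.8, 170.8]
force: [-15.3, 3.2, 11.5]
finger_gap: 0.0233
```

```bash
python3 lat.py t14 2>/dev/null; python3 - <<'E'
from h import *
t=cam('top');s=cam('side')
a=t['image'][130:200,250:340,::-1];b=s['image'][170:260,300:400,::-1]
cv2.imwrite('pics/t14.png',np.hstack([cv2.resize(a,(400,311),interpolation=cv2.INTER_CUBIC),cv2.resize(b,(346,311),interpolation=cv2.INTER_CUBIC)]))
E
```

```text
tcp h -0.07443775710780938 -0.0007952252648828897 [0.59841216 0.04824465 0.07720971] [180.    -0.78 170.75] F axial/lat/z -15.6 0.6 11.5
```

View pics/t14.png

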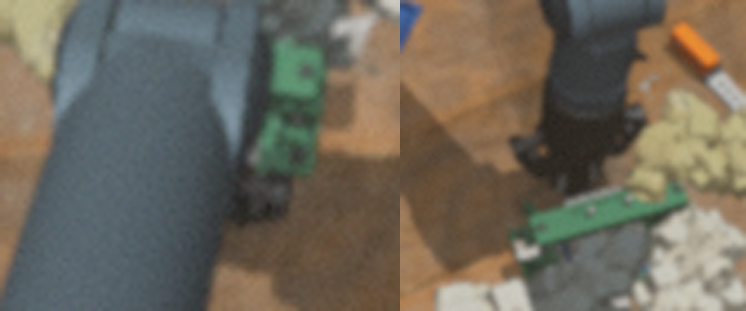

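Request:
move_arm:
  targets:
    - {"tx": -0.003,"ty": 0.0005,"tz": 0,"roll": 0}
    - {"tx": 0,"ty": 0,"tz": 0,"roll": 0}

```text
t: 11.32
ee_pos: [0.5979, 0.0483, 0.0772]
orientation: [-180.0, -0.3, 170.7]
force: [-7.8, 2.2, 2.6]
finger_gap: 0.0233
```

Request:
move_arm:
  fingers: 0.5
  targets:
    - {"tx": 0,"ty": 0,"tz": 0,"roll": 0}
    - {"tx": 0,"ty": 0,"tz": 0,"roll": 0}
    - {"tx": 0,"ty": 0,"tz": 0,"roll": 0}
    - {"tx": 0,"ty": 0,"tz": 0,"roll": 0}
    - {"tx": 0,"ty": 0,"tz": 0,"roll": 0}

```text
t: 11.73
ee_pos: [0.6017, 0.0474, 0.0781]
orientation: [-180.0, 0.2, 170.7]
force: [0.5, 0.3, 0.1]
finger_gap: 0.0428
```

Request:
move_arm:
  targets:
    - {"tx": -0.003,"ty": 0.0005,"tz": 0.01,"roll": 0}
    - {"tx": 0,"ty": 0,"tz": 0.025,"roll": 0}
    - {"tx": 0,"ty": 0,"tz": 0.035,"roll": 0}
    - {"tx": 0,"ty": 0,"tz": 0.04,"roll": 0}
    - {"tx": 0,"ty": 0,"tz": 0.04,"roll": 0}
    - {"tx": 0,"ty": 0,"tz": 0.03,"roll": 0}
    - {"tx": 0.02,"ty": -0.004,"tz": 0.01,"roll": 0}
    - {"tx": 0.02,"ty": -0.004,"tz": 0,"roll": 0}
    - {"tx": 0.01,"ty": -0.002,"tz": 0,"roll": 0}
    - {"tx": 0,"ty": 0,"tz": 0,"roll": 0}
    - {"tx": 0,"ty": 0,"tz": 0,"roll": 0}

```text
t: 12.65
ee_pos: [0.6473, 0.0381, 0.2678]
orientation: [-180.0, -0.0, 170.7]
force: [-0.2, 0.7, -0.5]
finger_gap: 0.0431
```

```bash
python3 - <<'E'
from h import *
s=env.observe();print(s['ee_pos'],s['orientation'],s['force'])
d=cam('wrist');save(d,'w15');np.save('w15.npy',d,allow_pickle=True)
c=d['image'][80:230,215:415,::-1]
cv2.imwrite('pics/w15z.png',cv2.resize(c,None,fx=4,fy=4,interpolation=cv2.INTER_CUBIC)[:600])
E
```

```text
[0.64727391 0.03812926 0.26776243] [-1.79979332e+02 -8.18780453e-03  1.70678532e+02] [-0.18496286  0.74851755 -0.48750926]
```

View pics/w15z.png

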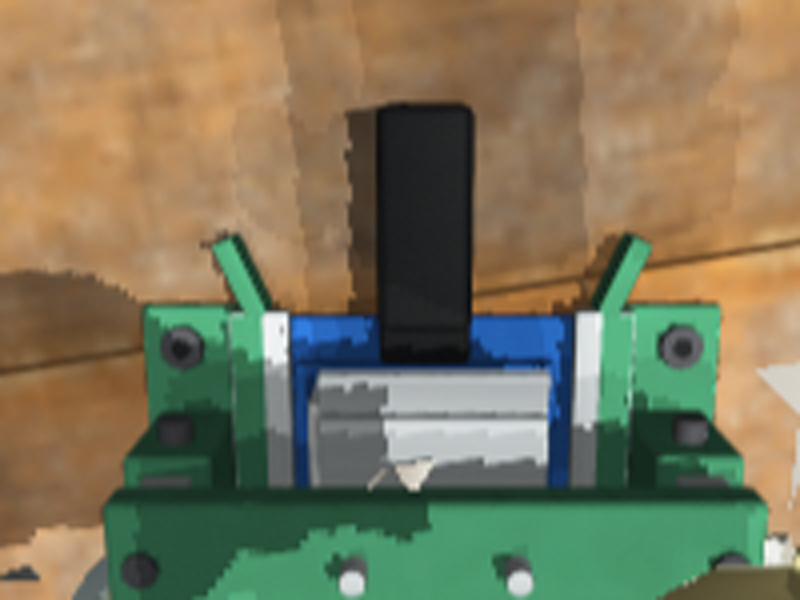

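```bash
python3 - <<'E'
from h import *
d=np.load('w15.npy',allow_pickle=True).item();P=cloud(d);Z=P[...,2]
f=lambda u,v:(215+(u-1.5)/4,80+(v-1.5)/4)
rl=f(265,312);rr=f(602,312)
A=onz(d,*np.array([rl,rr]).T,.016)[:,:2];e=(A[1]-A[0]);yaw=np.arctan2(-e[0],e[1]);print('rail ends',A,np.degrees(yaw))
tl=f(292,317);tr=f(572,318)
B=onz(d,*np.array([tl,tr]).T,.006)[:,:2];e=B[1]-B[0];print('tray rear',B,np.degrees(np.arctan2(-e[0],e[1])))
x=np.array([np.cos(yaw),np.sin(yaw)]);y=np.array([-x[1],x[0]])
print('tray rear minus rail front (want +3mm):',(B.mean(0)-A.mean(0))@x, 'lat',(B.mean(0)-A.mean(0))@y)
m=(Z>.022)&(Z<.036)&(d['image'].max(-1)<75);k=np.zeros_like(m);k[95:172,300:340]=1;m&=k
v,u=np.nonzero(m);w=onz(d,u,v,.030)[:,:2].astype(np.float32);r=cv2.minAreaRect(w);print('handle',r)
o=np.array([.672,.037]);print((np.array(r[0])-o)@x,(np.array(r[0])-o)@y)
# handle axis
ws=[w[v==q].mean(0) for q in range(108,166)];ws=np.array(ws);c=ws.mean(0);q=np.linalg.svd(ws-c)[2][0];q*=np.sign(q[0]);print('handle yaw',np.degrees(np.arctan2(q[1],q[0])))
# plate and block
m=(Z>.04)&(Z<.06);k=np.zeros_like(m);k[165:205,285:360]=1;m&=k;vv,uu=np.nonzero(m);print(uu.min(),uu.max(),vv.min())
print('lip edge', onz(d,(uu.min()+uu.max())/2.,vv.min()-.5,.0495), (onz(d,(uu.min()+uu.max())/2.,vv.min()-.5,.0495)[:2]-A.mean(0))@x)
E
```

```text
rail ends [[0.62172741 0.00093017]
 [0.63599807 0.08853935]] -9.251661718542001
tray rear [[0.62574243 0.00640694]
 [0.6382548  0.08151822]] -9.457741136509663
tray rear minus rail front (want +3mm): 0.0032192290698824363 lat -0.0002579796121051635
handle ((0.6036494970321655, 0.0463094487786293), (0.023227419704198837, 0.054534703493118286), 80.2841796875)
-0.06895807057457612 -0.001800443042602553<stdin>:14: RuntimeWarning: Mean of empty slice.
  ret = um.true_divide(
Traceback (most recent call last):
numpy.linalg.LinAlgError: SVD did not converge
```

Request:
move_arm:
  fingers: 0
  targets:
    - {"tx": -0.025,"ty": 0.005,"tz": 0,"roll": 0}
    - {"tx": -0.03,"ty": 0.01,"tz": 0,"roll": 1}
    - {"tx": -0.025,"ty": 0.02,"tz": 0,"roll": 2}
    - {"tx": -0.02,"ty": 0.03,"tz": 0,"roll": 3}
    - {"tx": -0.007,"ty": 0.035,"tz": 0,"roll": 3}
    - {"tx": 0,"ty": 0.035,"tz": 0,"roll": 4}
    - {"tx": 0,"ty": 0.03,"tz": 0,"roll": 4}
    - {"tx": 0,"ty": 0.022,"tz": 0,"roll": 2.7}
    - {"tx": 0,"ty": 0,"tz": 0,"roll": 0}
    - {"tx": 0,"ty": 0,"tz": 0,"roll": 0}

```text
t: 13.53
ee_pos: [0.5395, 0.2269, 0.2671]
orientation: [-180.0, -0.1, -169.4]
force: [-0.8, -1.2, -0.9]
finger_gap: 0.0855
```

```bash
python3 - <<'E'
from h import *
s=env.observe();print(s['ee_pos'],s['orientation'],s['force'])
d=cam('wrist');save(d,'w16');np.save('w16.npy',d,allow_pickle=True)
P=cloud(d);Z=P[...,2]
hsv=cv2.cvtColor(d['image'],cv2.COLOR_RGB2HSV);H,S,V=[hsv[...,i].astype(int) for i in range(3)]
m=(H>3)&(H<20)&(S>180)&(V>120)&(Z>.02)&(Z<.035)
v,u=np.nonzero(m);w=onz(d,u,v,.028)[:,:2].astype(np.float32);print(len(v),cv2.minAreaRect(w),np.median(Z[m]),u.mean(),v.mean())
E
```

```text
[0.53947334 0.22691317 0.26705479] [-1.79966609e+02 -6.94282987e-02 -1.69401485e+02] [-0.77042738 -1.17624554 -0.87390322]
873 ((0.5240804553031921, 0.22594192624092102), (0.05470193549990654, 0.016968492418527603), 10.362381935119629) 0.027375206710174516 320.93012600229093 163.52348224513173
```

View pics/w16.png

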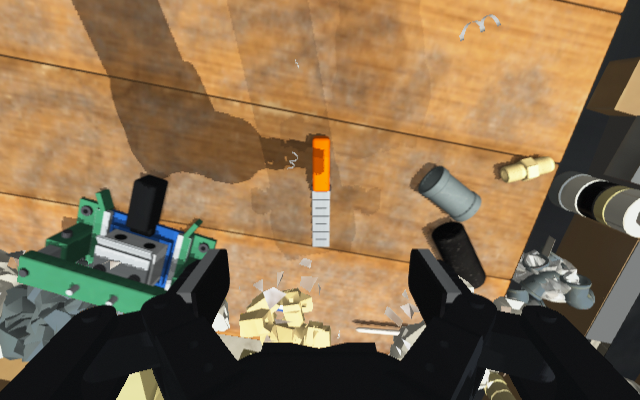

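Request:
move_arm:
  targets:
    - {"tx": -0.0155,"ty": -0.001,"tz": -0.025,"roll": 0}
    - {"tx": 0,"ty": 0,"tz": -0.038,"roll": 0}
    - {"tx": 0,"ty": 0,"tz": -0.038,"roll": 0}
    - {"tx": 0,"ty": 0,"tz": -0.035,"roll": 0}
    - {"tx": 0,"ty": 0,"tz": -0.028,"roll": 0}
    - {"tx": 0,"ty": 0,"tz": -0.015,"roll": 0}
    - {"tx": 0,"ty": 0,"tz": -0.009,"roll": 0}
    - {"tx": 0,"ty": 0,"tz": -0.003,"roll": 0}
    - {"tx": 0,"ty": 0,"tz": 0,"roll": 0}
    - {"tx": 0,"ty": 0,"tz": 0,"roll": 0}

```text
t: 14.42
ee_pos: [0.5262, 0.2239, 0.0777]
orientation: [180.0, 0.1, -169.7]
force: [-0.7, -0.8, 1.0]
finger_gap: 0.0856
```

```bash
python3 - <<'E'
from h import *
s=env.observe();print(s['ee_pos'],s['orientation'],s['force'])
d=cam('wrist');save(d,'w17')
E
```

```text
[0.52623275 0.22394111 0.07773688] [ 1.79990690e+02  1.28739322e-01 -1.69669731e+02] [-0.74654572 -0.76434743  1.01190559]
```

View pics/w17.png

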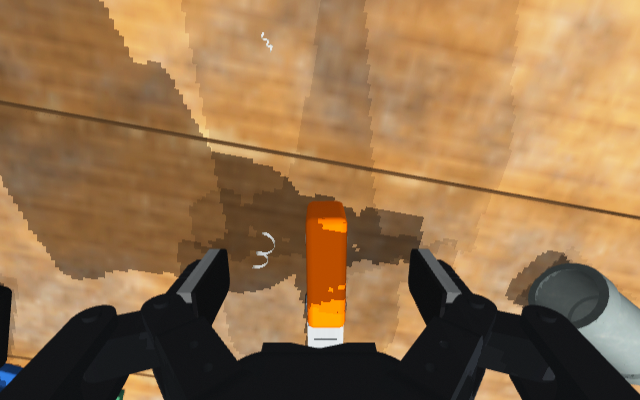

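Request:
move_arm:
  targets:
    - {"tx": -0.002,"ty": 0.002,"tz": -0.001,"roll": 0.1}
    - {"tx": 0,"ty": 0,"tz": 0,"roll": 0}

```text
t: 14.63
ee_pos: [0.5233, 0.2274, 0.0766]
orientation: [179.9, 0.1, -169.4]
force: [-1.1, 1.1, -0.2]
finger_gap: 0.0854
```

Request:
move_arm:
  fingers: 1
  targets:
    - {"tx": 0,"ty": 0,"tz": 0,"roll": 0}
    - {"tx": 0,"ty": 0,"tz": 0,"roll": 0}
    - {"tx": 0,"ty": 0,"tz": 0,"roll": 0}
    - {"tx": 0,"ty": 0,"tz": 0,"roll": 0}
    - {"tx": 0,"ty": 0,"tz": 0,"roll": 0}
    - {"tx": 0,"ty": 0,"tz": 0,"roll": 0}
    - {"tx": 0,"ty": 0,"tz": 0,"roll": 0}
    - {"tx": 0,"ty": 0,"tz": 0,"roll": 0}
    - {"tx": 0,"ty": 0,"tz": 0,"roll": 0}

```text
t: 15.38
ee_pos: [0.5232, 0.2266, 0.0756]
orientation: [180.0, 0.0, -169.5]
force: [0.4, -1.0, 1.9]
finger_gap: 0.017
```

```bash
python3 - <<'E'
from h import *
s=env.observe();print(s['ee_pos'],s['orientation'],s['force'],s['torque'])
d=cam('wrist');save(d,'w18')
E
```

```text
[0.5232199  0.2265748  0.07564172] [ 1.79994739e+02  3.05509185e-02 -1.69481730e+02] [ 0.3778392  -0.98466614  1.93448355] [0.0556903  0.00229204 0.05505678]
```

View pics/w18.png

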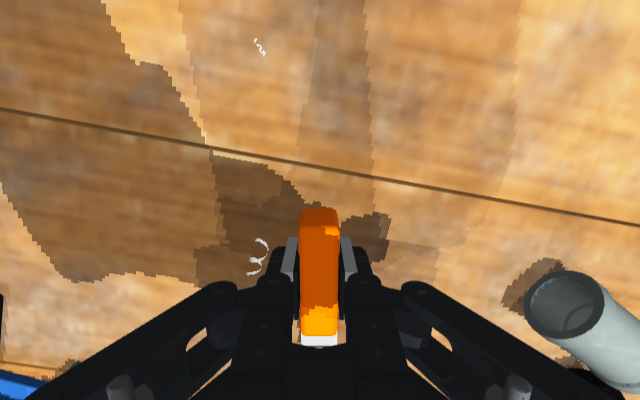

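Request:
move_arm:
  targets:
    - {"tx": 0,"ty": 0,"tz": 0.01,"roll": 0}
    - {"tx": -0.01,"ty": 0,"tz": 0.025,"roll": 0}
    - {"tx": -0.015,"ty": -0.005,"tz": 0.025,"roll": -0.8}
    - {"tx": -0.008,"ty": -0.015,"tz": 0.01,"roll": -2}
    - {"tx": 0,"ty": -0.025,"tz": 0,"roll": -3}
    - {"tx": 0,"ty": -0.03,"tz": 0,"roll": -3}
    - {"tx": 0,"ty": -0.03,"tz": 0,"roll": -4}
    - {"tx": 0,"ty": -0.03,"tz": 0,"roll": -4}
    - {"tx": 0,"ty": -0.02,"tz": 0,"roll": -3}
    - {"tx": 0,"ty": -0.01,"tz": 0,"roll": 0}
    - {"tx": 0,"ty": 0,"tz": 0,"roll": 0}
    - {"tx": 0,"ty": 0,"tz": 0,"roll": 0}

```text
t: 16.43
ee_pos: [0.49, 0.0618, 0.1452]
orientation: [180.0, -0.0, 170.7]
force: [-0.3, 1.2, -0.6]
finger_gap: 0.0167
```

```bash
python3 - <<'E'
from h import *
P=[];
for i in range(3):
    s=env.observe();P.append(np.r_[s['ee_pos'],s['orientation']]); d=cam(['wrist','side','top'][i])
    if i==0: save(d,'w19')
    if i==1: S=d
    if i==2: T=d
print(np.array(P).round(4),s['force'],s['finger_gap'])
a=T['image'][130:230,240:340,::-1];b=S['image'][160:260,310:410,::-1]
cv2.imwrite('pics/t19.png',np.hstack([cv2.resize(a,(400,400),interpolation=cv2.INTER_CUBIC),cv2.resize(b,(400,400),interpolation=cv2.INTER_CUBIC)]))
np.save('t19.npy',T,allow_pickle=True);np.save('s19.npy',S,allow_pickle=True)
E
```

```text
[[ 4.900000e-01  6.180000e-02  1.452000e-01  1.799756e+02 -2.810000e-02
   1.707166e+02]
 [ 4.901000e-01  6.300000e-02  1.453000e-01  1.799461e+02 -1.600000e-02
   1.708383e+02]
 [ 4.902000e-01  6.370000e-02  1.453000e-01  1.799424e+02 -1.090000e-02
   1.709206e+02]] [-0.08695075 -0.54611032  0.04028704] 0.017206427349871257
```

View pics/t19.png

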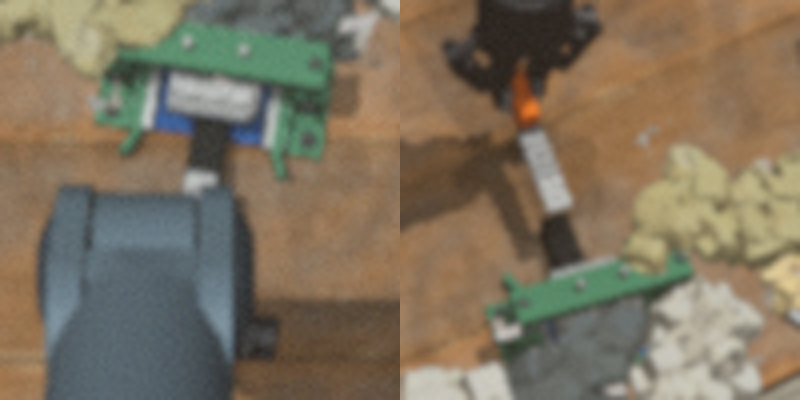

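View pics/w19.png

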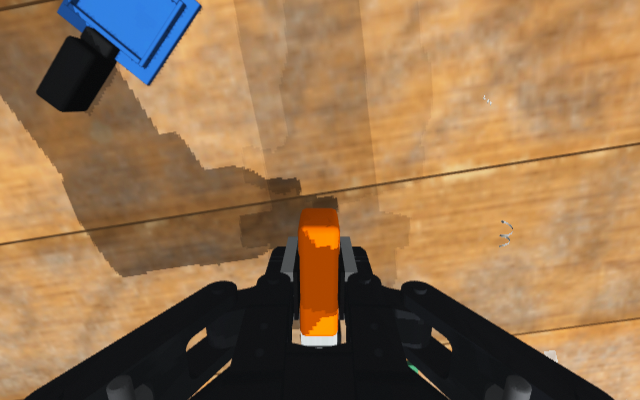

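Request:
move_arm:
  targets:
    - {"tx": 0.01,"ty": 0,"tz": -0.005,"roll": 0}
    - {"tx": 0.015,"ty": -0.001,"tz": -0.01,"roll": -0.1}
    - {"tx": 0.0105,"ty": -0.0013,"tz": -0.0097,"roll": -0.1}
    - {"tx": 0,"ty": 0,"tz": 0,"roll": 0}
    - {"tx": 0,"ty": 0,"tz": 0,"roll": 0}
    - {"tx": 0,"ty": 0,"tz": 0,"roll": 0}
    - {"tx": 0,"ty": 0,"tz": 0,"roll": 0}

```text
t: 17.17
ee_pos: [0.5249, 0.0599, 0.121]
orientation: [180.0, -0.0, 170.6]
force: [0.2, -0.4, -0.1]
finger_gap: 0.0165
```

```bash
cat > g.py <<'E'
from h import *
import sys
o=np.array([.6728,.0374]);th=np.radians(-9.25);x=np.array([np.cos(th),np.sin(th)]);y=np.array([-x[1],x[0]])
s=env.observe();p=s['ee_pos'][:2]-o
print('tcp h x,y',(p@x).round(4),(p@y).round(4),'tip x',(p@x+.104).round(4),'under z',(s['ee_pos'][2]-.0756).round(4),s['orientation'].round(2),'F ax/lat/z',(s['force'][:2]@x).round(1),(s['force'][:2]@y).round(1),s['force'][2].round(1),'gap',s['finger_gap'],'t',s['t'])
if len(sys.argv)>1:
    T=cam('top');S=cam('side')
    a=T['image'][140:190,260:320,::-1];b=S['image'][190:240,320:380,::-1]
    cv2.imwrite('pics/%s.png'%sys.argv[1],np.hstack([cv2.resize(a,(400,333),interpolation=cv2.INTER_CUBIC),cv2.resize(b,(400,333),interpolation=cv2.INTER_CUBIC)]))
    np.save(sys.argv[1]+'t.npy',T,allow_pickle=True);np.save(sys.argv[1]+'s.npy',S,allow_pickle=True)
E
python3 g.py g20
```

```text
tcp h x,y -0.1496 -0.0015 tip x -0.0456 under z 0.0454 [ 1.7998e+02 -3.0000e-02  1.7059e+02] F ax/lat/z 0.3 -0.4 -0.1 gap 0.016547921237088398 t 17.1667
```

View pics/g20.png

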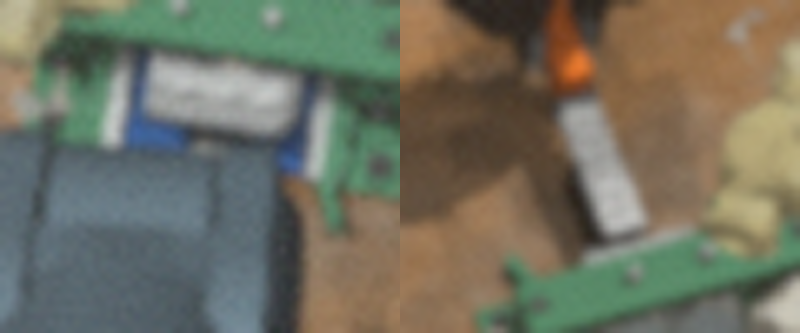

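```bash
python3 - <<'E'
from h import *
o=np.array([.6728,.0374]);th=np.radians(-9.25);x=np.array([np.cos(th),np.sin(th)]);y=np.array([-x[1],x[0]])
s=np.load('g20s.npy',allow_pickle=True).item()
P=cloud(s)
hx=(P[...,:2]-o)@x;hy=(P[...,:2]-o)@y;Z=P[...,2]
hsv=cv2.cvtColor(s['image'],cv2.COLOR_RGB2HSV)
m=(hx>-.12)&(hx<-.04)&(abs(hy)<.04)&(Z>.042)&(Z<.062)&(hsv[...,1]<60)&(hsv[...,2]>110)
v,u=np.nonzero(m);w=onz(s,u,v,.049)[:,:2];q=np.c_[(w-o)@x,(w-o)@y]
for a in np.arange(-.11,-.03,.01):
    k=(q[:,0]>a)&(q[:,0]<a+.01)
    if k.sum()>2: print(round(a,3),k.sum(),q[k,1].min().round(4),q[k,1].max().round(4),q[k,1].mean().round(4),np.median(Z[m][k]).round(4))
m=(hx>-.042)&(hx<-.01)&(abs(hy)<.04)&(Z>.042)&(Z<.06);v,u=np.nonzero(m);w=onz(s,u,v,.049)[:,:2];q=np.c_[(w-o)@x,(w-o)@y];print('plate y',q[:,1].min(),q[:,1].max())
E
```

```text
-0.11 17 -0.0094 0.0107 0.0002 0.0516
-0.1 16 -0.0101 0.01 -0.0 0.0514
-0.09 18 -0.0095 0.0105 0.0004 0.0508
-0.08 16 -0.0102 0.0097 -0.0008 0.0504
-0.07 18 -0.0091 0.0102 0.0006 0.0493
-0.06 16 -0.0097 0.0095 0.0001 0.0475
-0.05 11 -0.0079 0.0087 -0.0001 0.0472
plate y -0.02333578119210806 0.0259260192541148
```

Request:
move_arm:
  targets:
    - {"tx": 0,"ty": 0,"tz": -0.003,"roll": 0.05}
    - {"tx": 0,"ty": 0,"tz": -0.003,"roll": 0}
    - {"tx": 0,"ty": 0,"tz": 0,"roll": 0}
    - {"tx": 0,"ty": 0,"tz": 0,"roll": 0}
    - {"tx": 0,"ty": 0,"tz": 0,"roll": 0}

```text
t: 17.68
ee_pos: [0.5254, 0.0592, 0.1147]
orientation: [-180.0, -0.0, 170.6]
force: [-0.2, -0.6, -0.9]
finger_gap: 0.0167
```

```bash
python3 g.py
```

```text
tcp h x,y -0.149 -0.0022 tip x -0.045 under z 0.0391 [-1.7999e+02 -1.0000e-02  1.7057e+02] F ax/lat/z -0.1 -0.6 -0.9 gap 0.01665768275036386 t 17.6833
```

Request:
move_arm:
  targets:
    - {"tx": 0,"ty": 0,"tz": 0,"roll": 0}

```text
t: 17.77
ee_pos: [0.5255, 0.0592, 0.1148]
orientation: [180.0, 0.0, 170.6]
force: [0.3, 0.3, -0.9]
finger_gap: 0.0168
```

Request:
move_arm:
  targets:
    - {"tx": 0,"ty": 0,"tz": 0,"roll": 0}

```text
t: 17.85
ee_pos: [0.5255, 0.0592, 0.1148]
orientation: [180.0, 0.0, 170.6]
force: [0.2, 0.6, -0.3]
finger_gap: 0.0171
```

Request:
move_arm:
  targets:
    - {"tx": 0.004,"ty": -0.0005,"tz": 0,"roll": 0}
    - {"tx": 0.005,"ty": -0.0006,"tz": 0,"roll": 0}
    - {"tx": 0.005,"ty": -0.0006,"tz": 0,"roll": 0}
    - {"tx": 0.005,"ty": -0.0006,"tz": 0,"roll": 0}
    - {"tx": 0.003,"ty": -0.0004,"tz": 0,"roll": 0}
    - {"tx": 0.0017,"ty": -0.0002,"tz": 0,"roll": 0}
    - {"tx": 0,"ty": 0,"tz": 0,"roll": 0}
    - {"tx": 0,"ty": 0,"tz": 0,"roll": 0}

```text
t: 18.52
ee_pos: [0.5491, 0.0562, 0.1146]
orientation: [-180.0, -0.0, 170.6]
force: [0.1, -0.2, -1.3]
finger_gap: 0.0169
```

```bash
python3 g.py g21
```

```text
tcp h x,y -0.1251 -0.0013 tip x -0.0211 under z 0.039 [-1.7999e+02 -2.0000e-02  1.7056e+02] F ax/lat/z 0.1 -0.2 -1.3 gap 0.016918448584590153 t 18.5167
```

View pics/g21.png

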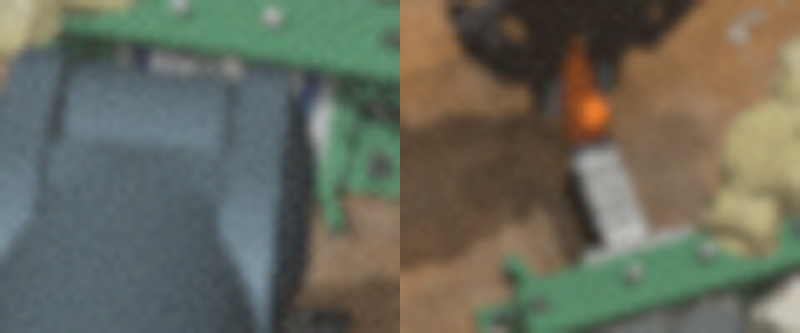

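Request:
move_arm:
  targets:
    - {"tx": 0,"ty": 0,"tz": -0.0005,"roll": 0}
    - {"tx": 0,"ty": 0,"tz": 0,"roll": 0}
    - {"tx": 0,"ty": 0,"tz": 0,"roll": 0}

```text
t: 18.87
ee_pos: [0.5489, 0.0564, 0.1142]
orientation: [-180.0, -0.0, 170.6]
force: [0.6, -0.6, -1.5]
finger_gap: 0.0169
```

Request:
move_arm:
  targets:
    - {"tx": 0,"ty": 0,"tz": -0.0004,"roll": 0}
    - {"tx": 0,"ty": 0,"tz": 0,"roll": 0}
    - {"tx": 0,"ty": 0,"tz": 0,"roll": 0}

```text
t: 19.12
ee_pos: [0.5491, 0.0563, 0.1139]
orientation: [-180.0, -0.0, 170.6]
force: [0.6, -0.6, -2.4]
finger_gap: 0.0169
```

Request:
move_arm:
  targets:
    - {"tx": 0,"ty": 0,"tz": -0.0003,"roll": 0}
    - {"tx": 0,"ty": 0,"tz": 0,"roll": 0}
    - {"tx": 0,"ty": 0,"tz": 0,"roll": 0}

```text
t: 19.37
ee_pos: [0.5492, 0.0563, 0.1136]
orientation: [180.0, 0.0, 170.6]
force: [-0.7, 0.2, -0.7]
finger_gap: 0.017
```

Request:
move_arm:
  targets:
    - {"tx": 0,"ty": 0,"tz": -0.0003,"roll": 0}
    - {"tx": 0,"ty": 0,"tz": 0,"roll": 0}
    - {"tx": 0,"ty": 0,"tz": 0,"roll": 0}

```text
t: 19.62
ee_pos: [0.5493, 0.0563, 0.1134]
orientation: [180.0, 0.0, 170.6]
force: [-0.5, -0.4, -0.1]
finger_gap: 0.0171
```

Request:
move_arm:
  targets:
    - {"tx": 0,"ty": 0,"tz": -0.0003,"roll": 0}
    - {"tx": 0,"ty": 0,"tz": 0,"roll": 0}
    - {"tx": 0,"ty": 0,"tz": 0,"roll": 0}

```text
t: 19.87
ee_pos: [0.5494, 0.0564, 0.1132]
orientation: [180.0, 0.0, 170.6]
force: [-0.2, 0.1, 1.0]
finger_gap: 0.0169
```

```bash
python3 - <<'E'
from h import *
F=[]
for i in range(4):
    s=env.observe();F.append(np.r_[s['force'],s['torque'],s['ee_pos'][2]*100,s['orientation'][1]]);env.get_image('side')
print(np.array(F).round(2))
E
```

```text
[[-0.18  0.12  1.01 -0.02 -0.06  0.02 11.32  0.02]
 [-1.82 -0.57  1.51 -0.05 -0.1  -0.04 11.32  0.03]
 [-0.88 -0.08  1.45 -0.05 -0.11  0.05 11.32  0.03]
 [ 0.03  1.05  1.9  -0.04 -0.07 -0.02 11.31  0.03]]
```

Request:
move_arm:
  targets:
    - {"tx": 0.003,"ty": -0.0005,"tz": 0.0002,"roll": 0}
    - {"tx": 0.003,"ty": -0.0005,"tz": 0,"roll": 0}
    - {"tx": 0.003,"ty": -0.0005,"tz": 0,"roll": 0}
    - {"tx": 0.003,"ty": -0.0005,"tz": 0,"roll": 0}
    - {"tx": 0.0018,"ty": -0.0003,"tz": 0,"roll": 0}
    - {"tx": 0,"ty": 0,"tz": 0,"roll": 0}

```text
t: 20.57
ee_pos: [0.5638, 0.0538, 0.1133]
orientation: [-180.0, 0.1, 170.6]
force: [0.5, 0.2, 1.2]
finger_gap: 0.0171
```

```bash
cat > f.py <<'E'
from h import *
o=np.array([.6728,.0374]);th=np.radians(-9.25);x=np.array([np.cos(th),np.sin(th)]);y=np.array([-x[1],x[0]])
F=[]
for i in range(4):
    s=env.observe();f=s['force'];p=s['ee_pos'][:2]-o;F.append([f[:2]@x,f[:2]@y,f[2],p@x*1e3,p@y*1e3,s['ee_pos'][2]*1e3,s['orientation'][1],*s['torque']]);d=env.get_image('side') if i<3 else 0
F=np.array(F);print('mean ax,lat,z,x,y,z,pitch,torque',F.mean(0).round(2),'ax',F[:,0].round(1),'tip in',(F[:,3].mean()+104+25).round(1),'t',s['t'])
E
python3 f.py
```

```text
mean ax,lat,z,x,y,z,pitch,torque [ 5.1000e-01  3.2000e-01  4.8000e-01 -1.1036e+02 -1.3000e+00  1.1327e+02
  7.0000e-02 -6.0000e-02 -2.9000e-01 -3.0000e-02] ax [0.4 0.3 1.1 0.2] tip in 18.6 t 20.7167
```

Contact is possible from 22 mm on; step 3 mm at a time.

Request:
move_arm:
  targets:
    - {"tx": 0.0015,"ty": -0.0002,"tz": 0,"roll": 0}
    - {"tx": 0.0015,"ty": -0.0003,"tz": 0,"roll": 0}
    - {"tx": 0.001,"ty": -0.0002,"tz": 0,"roll": 0}

```text
t: 20.97
ee_pos: [0.5669, 0.0534, 0.1133]
orientation: [180.0, -0.0, 170.6]
force: [-0.7, 0.2, 2.7]
finger_gap: 0.0166
```

```bash
python3 f.py
```

```text
mean ax,lat,z,x,y,z,pitch,torque [-4.7000e-01  6.0000e-02  1.9900e+00 -1.0692e+02 -1.2400e+00  1.1324e+02
 -0.0000e+00 -1.0000e-02 -9.0000e-02  1.0000e-02] ax [-0.7 -1.1 -0.5  0.4] tip in 22.1 t 21.1167
```

Request:
move_arm:
  targets:
    - {"tx": 0.001,"ty": -0.0002,"tz": 0,"roll": 0}
    - {"tx": 0.001,"ty": -0.0002,"tz": 0,"roll": 0}
    - {"tx": 0.001,"ty": -0.0001,"tz": 0,"roll": 0}

```text
t: 21.37
ee_pos: [0.57, 0.0528, 0.1132]
orientation: [180.0, -0.0, 170.6]
force: [-0.7, 0.5, 3.0]
finger_gap: 0.0167
```

```bash
python3 f.py
```

```text
mean ax,lat,z,x,y,z,pitch,torque [-9.6000e-01  2.6000e-01  2.7500e+00 -1.0379e+02 -1.3000e+00  1.1322e+02
  1.0000e-02 -2.0000e-02 -6.0000e-02  1.0000e-02] ax [-0.7 -1.  -1.1 -0.9] tip in 25.2 t 21.5167
```

Request:
move_arm:
  targets:
    - {"tx": 0.001,"ty": -0.0002,"tz": 0,"roll": 0}
    - {"tx": 0.001,"ty": -0.0002,"tz": 0,"roll": 0}
    - {"tx": 0.001,"ty": -0.0001,"tz": 0,"roll": 0}

```text
t: 21.77
ee_pos: [0.573, 0.0523, 0.1132]
orientation: [-180.0, -0.0, 170.6]
force: [-1.7, 0.3, 3.2]
finger_gap: 0.0169
```

```bash
python3 f.py
```

```text
mean ax,lat,z,x,y,z,pitch,torque [-1.3600e+00  9.0000e-02  3.1500e+00 -1.0071e+02 -1.3300e+00  1.1322e+02
  2.0000e-02  0.0000e+00 -9.0000e-02  1.0000e-02] ax [-1.7 -0.8 -1.7 -1.2] tip in 28.3 t 21.9167
```

Request:
move_arm:
  targets:
    - {"tx": 0.001,"ty": -0.0002,"tz": 0.0003,"roll": 0}
    - {"tx": 0.001,"ty": -0.0001,"tz": 0,"roll": 0}
    - {"tx": 0.001,"ty": -0.0001,"tz": 0,"roll": 0}

```text
t: 22.17
ee_pos: [0.5758, 0.0519, 0.1133]
orientation: [-180.0, -0.0, 170.6]
force: [-2.0, -0.3, 2.0]
finger_gap: 0.0168
```

```bash
python3 f.py
```

```text
mean ax,lat,z,x,y,z,pitch,torque [-1.1400e+00 -4.0000e-01  2.1500e+00 -9.7890e+01 -1.2700e+00  1.1336e+02
 -1.0000e-02 -2.0000e-02 -2.0000e-02  1.0000e-02] ax [-2.  -0.7 -0.6 -1.2] tip in 31.1 t 22.3167
```

Request:
move_arm:
  targets:
    - {"tx": 0.001,"ty": -0.0002,"tz": 0,"roll": 0}
    - {"tx": 0.001,"ty": -0.0002,"tz": 0,"roll": 0}

```text
t: 22.48
ee_pos: [0.5776, 0.0516, 0.1134]
orientation: [-180.0, -0.1, 170.6]
force: [-2.3, 1.3, 2.2]
finger_gap: 0.0172
```

```bash
python3 f.py
```

```text
mean ax,lat,z,x,y,z,pitch,torque [-2.0700e+00  7.0000e-02  2.4800e+00 -9.6100e+01 -1.2900e+00  1.1337e+02
 -4.0000e-02  3.0000e-02  1.6000e-01  2.0000e-02] ax [-2.5 -2.1 -2.2 -1.6] tip in 32.9 t 22.6333
```

Request:
move_arm:
  targets:
    - {"tx": 0.001,"ty": -0.0002,"tz": 0,"roll": 0}
    - {"tx": 0.001,"ty": -0.0001,"tz": 0,"roll": 0}

```text
t: 22.8
ee_pos: [0.5794, 0.0513, 0.1133]
orientation: [-180.0, -0.1, 170.6]
force: [-3.4, 0.0, 4.6]
finger_gap: 0.0169
```

```bash
python3 f.py
```

```text
mean ax,lat,z,x,y,z,pitch,torque [-3.0700e+00 -1.3000e-01  3.8200e+00 -9.4250e+01 -1.2900e+00  1.1336e+02
 -7.0000e-02  9.0000e-02  3.8000e-01  1.0000e-02] ax [-3.4 -3.3 -2.8 -2.8] tip in 34.7 t 22.95
```

Request:
move_arm:
  targets:
    - {"tx": 0,"ty": 0,"tz": 0.0003,"roll": 0}
    - {"tx": 0,"ty": 0,"tz": 0,"roll": 0}

```text
t: 23.12
ee_pos: [0.5796, 0.0513, 0.1135]
orientation: [-180.0, -0.0, 170.6]
force: [-1.9, 0.4, 2.0]
finger_gap: 0.0168
```

```bash
python3 f.py
```

```text
mean ax,lat,z,x,y,z,pitch,torque [-2.5600e+00 -2.0000e-02  1.7200e+00 -9.4190e+01 -1.3100e+00  1.1348e+02
 -4.0000e-02  5.0000e-02  3.8000e-01  2.0000e-02] ax [-1.9 -2.9 -2.5 -2.9] tip in 34.8 t 23.2667
```

Request:
move_arm:
  targets:
    - {"tx": 0.001,"ty": -0.0002,"tz": 0.0002,"roll": 0}
    - {"tx": 0.001,"ty": -0.0002,"tz": 0,"roll": 0}

```text
t: 23.43
ee_pos: [0.5814, 0.0509, 0.1136]
orientation: [-180.0, -0.1, 170.6]
force: [-3.2, 1.3, 1.3]
finger_gap: 0.0168
```

```bash
python3 f.py
```

```text
mean ax,lat,z,x,y,z,pitch,torque [-3.0900e+00  4.5000e-01  7.5000e-01 -9.2190e+01 -1.3900e+00  1.1361e+02
 -6.0000e-02  1.2000e-01  5.2000e-01  2.0000e-02] ax [-3.4 -3.4 -2.9 -2.6] tip in 36.8 t 23.5833
```

Request:
move_arm:
  targets:
    - {"tx": 0.0008,"ty": -0.0001,"tz": 0,"roll": 0}
    - {"tx": 0.0007,"ty": -0.0001,"tz": 0,"roll": 0}
    - {"tx": 0,"ty": 0,"tz": 0,"roll": 0}

```text
t: 23.83
ee_pos: [0.5833, 0.0506, 0.1137]
orientation: [-180.0, -0.0, 170.6]
force: [-2.2, 0.7, -2.1]
finger_gap: 0.0171
```

```bash
python3 f.py; python3 g.py g30
```

```text
mean ax,lat,z,x,y,z,pitch,torque [-2.7200e+00  4.0000e-02 -1.2500e+00 -9.0520e+01 -1.4200e+00  1.1366e+02
 -3.0000e-02  1.0000e-01  5.0000e-01 -2.0000e-02] ax [-2.3 -3.7 -2.6 -2.3] tip in 38.5 t 23.9833
tcp h x,y -0.0905 -0.0014 tip x 0.0135 under z 0.0381 [-1.7998e+02 -3.0000e-02  1.7057e+02] F ax/lat/z -2.3 -0.0 -1.2 gap 0.01699179021649487 t 23.9833
```

View pics/g30.png

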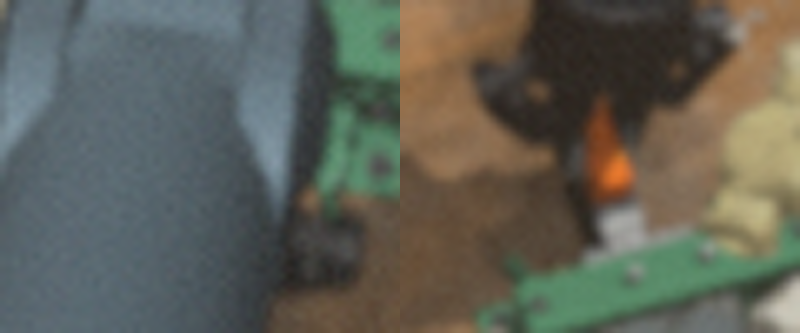

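Request:
move_arm:
  targets:
    - {"tx": 0,"ty": 0,"tz": 0,"roll": 0}
    - {"tx": 0,"ty": 0,"tz": 0,"roll": 0}
    - {"tx": 0,"ty": 0,"tz": 0,"roll": 0}
    - {"tx": 0,"ty": 0,"tz": 0,"roll": 0}
    - {"tx": 0,"ty": 0,"tz": 0,"roll": 0}
    - {"tx": 0,"ty": 0,"tz": 0,"roll": 0}

```text
t: 24.58
ee_pos: [0.5833, 0.0505, 0.1138]
orientation: [-180.0, -0.0, 170.6]
force: [-2.4, -0.2, -2.2]
finger_gap: 0.0171
```

```bash
python3 f.py; python3 -c "
from h import *
print(env.sign_off())"
```

```text
mean ax,lat,z,x,y,z,pitch,torque [-2.2400e+00 -6.1000e-01 -2.9400e+00 -9.0470e+01 -1.4000e+00  1.1382e+02
 -2.0000e-02  4.0000e-02  5.5000e-01  0.0000e+00] ax [-2.3 -2.3 -2.3 -2.1] tip in 38.5 t 24.7333
the job is handed in; nothing more can be done
None
```

The tray with its block is home in the holder, and the gauge is held in the gap, dragging lightly on both faces. I handed the job in at about 24.7 s.

- **Tray:** The wrist view put its rear edge 3.2 mm inside the rail ends, where home is 3 mm, and its heading within about 0.2° of the holder's. A further 2 mm of push moved it only 0.2 mm at about 15 N, so it was against the stop. The first try at the mouth was 3–4 mm off centre and met about 16 N along the slot and 22 N upward. I backed off, re-centred and slid it in.
- **Gauge:** I laid the blade on the block by feel; contact came with its underside at 38 mm, matching the block's top. Then I slid it in with its tip about 38.5 mm past the plate's edge. Drag from the plate began near 32 mm, which implies a gap of about 4.1 mm.
- **Last checks:** The push along the gap was steady at 2.2–2.7 N and the blade was level to within about 0.1°. From these forces I estimate the plate is up 0.2–0.4 mm; I did not measure the lift directly.
- **Disagreement:** The last vertical reading was about −2.9 N, against about −1.2 N for the gauge's weight, so the block or plate may be pulling on it slightly.
- **Bystanders:** I did not touch any fittings or the tape roll on purpose, but took no final picture to confirm that they are where they were.

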